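# Reload the citrus juicer and restart it on slow

### The job

The juicer was left running: first press its wide, smooth stop key fully down so that it stays down and the latched key pops up. While it is stopped, lower one lime (either) into the juicer's small fruit cup and let it settle there before you let go, put the other lime in the small round dish and every lemon in the large round dish. Then, with everything in its place, start the juicer by pressing the middle key (slow, one raised bar) fully down so that it stays down and the stop key pops up; leave the coasters and the jigger where they stand.

Things in the scene. Friction and masses are not known exactly. Their poses are not given: they have to be found in the camera images.
- cup_rim (a point): centre of the rim of the juicer's fruit cup, a steel egg-cup-like holder on the left of the deck (rim 39 mm outer, 32 mm inner diameter, 20 mm deep, tapering), 90 mm above the worktop. A lime lying in it has its centre 13 to 15 mm above this point. x to the juicer's back, y to its left, z up
- juicer: the juicer, fixed: an aluminium deck 150 mm deep, 260 mm wide, 55 mm high with cup and keys on it; behind it a tower 172 mm high whose front is 90 mm behind the cup's centre and 100 mm behind the middle of the keys. Origin: under the deck's centre; x to its back, y to its left, z up
- key_stop_top (a point): centre of the top face of the stop key, the wide smooth key (36 mm front to back, 34 mm wide) of the row of three on the juicer's deck; 98 mm to the right of the cup along the juicer's -y. Axes as the cup's. 71 mm above the worktop when up, 63 mm when latched down
- key_slow_top (a point): centre of the top face of the slow key, the middle key (36 mm front to back, 22 mm wide) with one thin raised bar across it; 49 mm to the right of the stop key. Same axes and heights
- key_fast_top (a point): centre of the top face of the fast key, the right-hand key (36 x 22 mm) with two thin raised bars; 42 mm to the right of the slow key. Same axes and heights
- key_stop (a joint): travel of the stop key: 0 up, 0.008 m fully down. The keys are interlocked: the travel of the three always adds up to 0.008 m, so pressing one down lifts the one that was down. A push of about 8 N moves a key; it snaps over at half travel and then stays down by itself. At the start the slow or the fast key is down
- key_slow (a joint): travel of the slow key, as key_stop
- key_fast (a joint): travel of the fast key, as key_stop
- lemon_dish: the large round white dish, 192 mm across, rim 36 mm high, floor 5 mm thick, inside about 165 mm across; loose, 0.6 kg. Origin: centre of its underside, z up
- lime_dish: the small round white dish, 120 mm across, rim 36 mm high, floor 5 mm thick, inside about 96 mm across; loose, 0.4 kg. Origin: centre of its underside, z up
- lemon_0_mid (a point): centre of a whole lemon (yellow, large; 73 x 56 x 57 mm; rigid), x along its long axis, lying on its side on the worktop at the start; two or three of the three lemons are there, an absent one reads None. It can roll
- lemon_1_mid (a point): centre of a whole lemon (yellow, large; 72 x 55 x 54 mm; rigid), x along its long axis, lying on its side on the worktop at the start; two or three of the three lemons are there, an absent one reads None. It can roll
- lemon_2_mid (a point): centre of a whole lemon (yellow, large; 72 x 55 x 54 mm; rigid), x along its long axis, lying on its side on the worktop at the start; two or three of the three lemons are there, an absent one reads None. It can roll
- lime_0_mid (a point): centre of a whole lime (green, small; 51 x 42 x 42 mm; rigid), x along its long axis, lying on its side on the worktop at the start; both limes are always there. It can roll
- lime_1_mid (a point): centre of a whole lime (green, small; 51 x 42 x 42 mm; rigid), x along its long axis, lying on its side on the worktop at the start; both limes are always there. It can roll
- coasters: a stack of round coasters, 96 mm across and 13 mm high, a bystander to the right of the fruit; origin under its centre
- jigger: a steel jigger standing on the worktop, 43 mm across, 73 mm high, a bystander; origin under its centre

How it is judged:
On the way, in this order (a step that is already met when the one before it is completed fails the run):
1. the stop key is latched down and the other two keys are up (value of joint key_stop above 0.0062 m and value of joint each of key_slow, key_fast below 0.0018 m), for 0.2 s.
2. with the juicer stopped, one lime sits settled in the fruit cup while the fingers still hold it (value of joint key_stop above 0.0062 m and (((horizontal distance between lime_0_mid and cup_rim below 0.01 m and z of lime_0_mid in the frame of cup_rim between 0.004 and 0.023 m) and contact force between the fingers and lime_0 above 0.1 N and contact force between juicer and lime_0 above 0.05 N and linear speed of lime_0 below 0.02 m/s) or ((horizontal distance between lime_1_mid and cup_rim below 0.01 m and z of lime_1_mid in the frame of cup_rim between 0.004 and 0.023 m) and contact force between the fingers and lime_1 above 0.1 N and contact force between juicer and lime_1 above 0.05 N and linear speed of lime_1 below 0.02 m/s))), for 0.2 s.
3. with the juicer stopped, one lime rests in the cup, the other in the small dish and every lemon in the large dish, all released (value of joint key_stop above 0.0062 m and (((horizontal distance between lime_0_mid and cup_rim below 0.01 m and z of lime_0_mid in the frame of cup_rim between 0.004 and 0.023 m) and (horizontal distance between lime_1_mid and lime_dish below 0.05 m and z of lime_1_mid in the frame of lime_dish between 0.01 and 0.042 m)) or ((horizontal distance between lime_1_mid and cup_rim below 0.01 m and z of lime_1_mid in the frame of cup_rim between 0.004 and 0.023 m) and (horizontal distance between lime_0_mid and lime_dish below 0.05 m and z of lime_0_mid in the frame of lime_dish between 0.01 and 0.042 m))) and horizontal distance between each of lemon_0_mid, lemon_1_mid, lemon_2_mid and lemon_dish below 0.075 m and z of lemon_0_mid in the frame of lemon_dish between 0.01 and 0.05 m and z of lemon_1_mid in the frame of lemon_dish between 0.01 and 0.05 m and z of lemon_2_mid in the frame of lemon_dish between 0.01 and 0.05 m and linear speed of each of lemon_0, lemon_1, lemon_2, lime_0, lime_1 below 0.03 m/s and contact force between the fingers and lemon_0 below 0.05 N and contact force between the fingers and lemon_1 below 0.05 N and contact force between the fingers and lemon_2 below 0.05 N and contact force between the fingers and lime_0 below 0.05 N and contact force between the fingers and lime_1 below 0.05 N), for 0.2 s.
4. the slow key is latched down and the other two keys are up (value of joint each of key_stop, key_fast below 0.0018 m and value of joint key_slow above 0.0062 m), for 0.2 s.
At the end, for the whole second after the job is handed in: Slow key down (over 6.2 of 8 mm), other two up (under 1.8 mm); one lime in the fruit cup (within 10 mm of its axis, centre 4 to 23 mm above the rim), the other in the small dish (within 50 mm of its centre), every lemon in the large dish (within 75 mm of its centre); all released and at rest (all of step 4 and (((horizontal distance between lime_0_mid and cup_rim below 0.01 m and z of lime_0_mid in the frame of cup_rim between 0.004 and 0.023 m) and (horizontal distance between lime_1_mid and lime_dish below 0.05 m and z of lime_1_mid in the frame of lime_dish between 0.01 and 0.042 m)) or ((horizontal distance between lime_1_mid and cup_rim below 0.01 m and z of lime_1_mid in the frame of cup_rim between 0.004 and 0.023 m) and (horizontal distance between lime_0_mid and lime_dish below 0.05 m and z of lime_0_mid in the frame of lime_dish between 0.01 and 0.042 m))) and horizontal distance between each of lemon_0_mid, lemon_1_mid, lemon_2_mid and lemon_dish below 0.075 m and z of lemon_0_mid in the frame of lemon_dish between 0.01 and 0.05 m and z of lemon_1_mid in the frame of lemon_dish between 0.01 and 0.05 m and z of lemon_2_mid in the frame of lemon_dish between 0.01 and 0.05 m and linear speed of each of lemon_0, lemon_1, lemon_2, lime_0, lime_1 below 0.03 m/s and contact force between the fingers and lemon_0 below 0.05 N and contact force between the fingers and lemon_1 below 0.05 N and contact force between the fingers and lemon_2 below 0.05 N and contact force between the fingers and lime_0 below 0.05 N and contact force between the fingers and lime_1 below 0.05 N); the robot touches nothing.
It fails at once if the jigger is knocked over or pushed more than 5 cm (angle between jigger's own z axis and vertical above 0.6 rad or distance of jigger from where it was at the start of the episode above 0.05 m).
It fails at once if the stack of coasters is pushed more than 5 cm (distance of coasters from where it was at the start of the episode above 0.05 m).
Of lemon_0, lemon_1, lemon_2 only 2 to 3 are there at a start; the rules pass over those that are not, and their reading is None.
At some moment in a run one of lemon_0, lemon_1, lemon_2, lime_0, lime_1 may be knocked a few centimetres aside while the robot is not near it.
Once in a run the grip may slacken for a moment while it holds something.
It also fails if it takes over 200 s, if anything falls off the work surface, if the arm or the gripper's body presses on something with over 40 N, if the wrist force passes 120 N, or if a joint passes its speed limit or range.

### The arm

A 6-joint arm with a two-finger parallel gripper is mounted at the origin on the work surface; the furniture and walls round the work are solid. World frame = base frame: x ahead of the robot, y to its left, z up, the work surface at z = 0. Lengths are in m, angles in rad, forces in N, time in s.
With the tool pointing down it reaches from about 0.325 to 1 m from the base axis. Payload 5.1 kg.
Tool frame: the origin (TCP) lies midway between the tips of the shut fingers; the grasp point (between the pads) lies 19 mm behind it (env.grasp_offset is the distance from the TCP to the grasp point, in m); z points along the fingers, y is the direction in which the jaws open and shut (so a half turn about z gives the same grasp; the last joint's range is limited). The gripper opens to 85 mm and grips with 20 to 120 N. Pads are 22 mm wide; open, the fingers measure 114 mm over their backs; the gripper's body (76 mm by 85 mm) begins 54 mm behind the grasp point. The pads swing forward as they close: fully open they stand 13 mm farther back than shut.
Start: joints at [-1.384, 0.124, 1.65, -0, 1.367, -0.083], TCP at [0.173, -0.626, 0.231] pointing down, gripper open.
Joint ranges: [-2.61, 2.61], [-1.02, 2.33], [0.03, 2.71], [-1.35, 4.49], [0.32, 2.68], [-2.91, 2.91]. Speed limits (rad/s): [2.57, 2.57, 3.14, 3.14, 3.14, 3.14].

### API

Orientations are given as a unit quaternion [x, y, z, w].
In Python, from plant import read_state, get_image, ticket, env gives the robot as it stands. The module is installed in compiled form; this text tells all that it offers.
- The arm moves only by the tool drive_tool, never from a script. Its arguments are lists of equal length, an entry for each row: "slide": the shift along the tool's x, y, z in mm, a list of three; "roll": the turn about the tool's z in degrees; "jaw": the finger opening in mm, from 0 to 85.4. A call has 1 to 5 rows; each row shifts and turns the pose as measured when the row begins, along the tool's axes as they then stand; what a row does not reach is not made up. A row lasts 1/8 s, in which the tool goes at most 62.5 mm and 10.7 degrees, less where a joint would pass 70% of its speed; a pose out of reach is approached as far as the arm can. A call with a gripper value outside its range is refused whole. The fingers move at their own pace and stop on an object; "force" is the grip in N (left out, the last holds). Time passes only in rows, so rows that do not move let the fingers close. It gives the time, the measured TCP pose, the force and the opening at its end, in the units of the state.
- read_state(): the state, without advancing time (a new reading comes with each control period).
- get_image(name): name is "side" or "top"; returns a dict with "color" (420x560x3 uint8, red, green, blue), "intrinsics" (3x3 intrinsics, pixels), "k1" (the pictures are not rectified: a ray, as slopes to the right and down, at radius r is drawn at 1 + k1 r^2 times it, then the intrinsics apply), "extrinsics" (4x4, takes a point from camera to world coordinates). Camera axes: x right, y down, z forward; pixel columns grow to the right and rows downward; lengths in m; the calibration is good to about 2 mm. A picture is of the moment at which its call begins. There is no depth.
- ticket.close_job(): hands the job in, once; it reports no verdict.
The state is a dict: "time": time; "q": joint angles; "qvel": joint speeds; "tau": joint torques, N m; "ee_pos": TCP position; "ee_rot": TCP orientation; "ft_force": force on the tool from outside, world axes, zero at the start; "torque": the same for the moment, N m; "opening": opening from 0.0 (shut) to 1.0 (fully open).
Only numpy, scipy, OpenCV 4.12 (cv2) and the standard library are available. Lean on these libraries where they do the work, as an engineer would, in place of code of your own. Each camera call takes 0.05 s, during which the arm holds its last target.

## Working session

There is one attempt and no reset: what is moved stays moved. The work goes in short steps, Python scripts to look and compute and a tool call to move; the robot and the scene stay as the last step left them, time stands still between calls to the robot, and variables do not carry over. Pictures are saved under pics/ and viewed, and the job is handed in when it is done.

Besides the shell and the picture viewer there is one more tool, called after "Emit:" as name([rows], argument=value, ...), one row to a line, values as JSON. drive_tool: Moves the arm, as the interface text tells. Its arguments: {"type":"object","properties":{"slide":{"type":"array","items":{"type":"array","items":{"type":"number"}}},"roll":{"type":"array","items":{"type":"number"}},"jaw":{"type":"array","items":{"type":"number"}},"force":{"type":"number"}},"required":["slide","roll","jaw"]}

```bash
mkdir -p pics; cat > h.py <<'E'
import numpy as np, cv2
from plant import read_state, get_image, ticket, env
from scipy.spatial.transform import Rotation as R
def snap(name,fn):
    d=get_image(name); cv2.imwrite('pics/'+fn,cv2.cvtColor(d['color'],cv2.COLOR_RGB2BGR))
    np.savez('pics/'+fn+'.npz',**{k:d[k] for k in d}); return d
def ray(d,u,v):
    K=np.array(d['intrinsics']); k1=float(d['k1']); E=np.array(d['extrinsics'])
    p=cv2.undistortPoints(np.array([[[u,v]]],float),K,np.array([k1,0,0,0.]))[0,0]
    return E[:3,3],E[:3,:3]@np.array([p[0],p[1],1])
def at(d,u,v,z):
    o,r=ray(d,u,v); t=(z-o[2])/r[2]; return o+t*r
def proj(d,P):
    K=np.array(d['intrinsics']);E=np.linalg.inv(np.array(d['extrinsics']))
    p=E[:3,:3]@np.array(P)+E[:3,3]; x=p[:2]/p[2]; x=x*(1+float(d['k1'])*(x@x)); return K[:2,:2]@x+K[:2,2]
def st():
    s=read_state(); print('t',s['time'],'p',np.round(s['ee_pos'],4),'op',round(float(s['opening']),3),'F',np.round(s['ft_force'],1)); M=R.from_quat(s['ee_rot']).as_matrix(); print('x',M[:,0].round(3),'y',M[:,1].round(3),'z',M[:,2].round(3)); return s,M
E
python3 - <<'E'
from h import *
s,M=st(); print(s, env.grasp_offset)
for n in('side','top'):
    d=snap(n,n+'0.png'); print(n,d['intrinsics'],d['k1'],np.round(d['extrinsics'],3))
E
```

```text
t 0.0 p [ 0.1731 -0.6259  0.23  ] op 1.001 F [ 0.3 -0.6 -0. ]
x [0.964 0.267 0.   ] y [ 0.267 -0.964 -0.002] z [-0.     0.002 -1.   ]
{'time': 0.0, 'q': array([-1.38360131e+00,  1.24500634e-01,  1.65170155e+00,  3.31022109e-07,
        1.36750279e+00, -8.25939869e-02]), 'qvel': array([-0.00110053,  0.00054006,  0.00217882,  0.00062185, -0.00237928,
       -0.00036762]), 'tau': array([-2.73735735e-03, -4.23628628e+01, -3.65454555e+01, -1.44849682e-04,
        7.04764781e-03, -1.24311910e-05]), 'ee_pos': array([ 0.17310259, -0.62587925,  0.23003963]), 'ee_rot': array([ 9.90914977e-01,  1.34485664e-01, -5.50505837e-05, -1.05472233e-03]), 'ft_force': array([ 0.27494735, -0.64571875, -0.01079323]), 'torque': array([ 0.02867699,  0.03779506, -0.02045392]), 'opening': 1.0012687573687369} 0.0187
side [[440.22141545   0.         274.94326456]
 [  0.         440.22141545 215.28423523]
 [  0.           0.           1.        ]] -0.0591717734315114 [[-0.948 -0.135  0.287  0.242]
 [-0.318  0.431 -0.844  0.892]
 [-0.01  -0.892 -0.452  0.56 ]
 [ 0.     0.     0.     1.   ]]
top [[491.50428201   0.         277.76315678]
 [  0.         491.50428201 206.63579272]
 [  0.           0.           1.        ]] -0.017844707906093826 [[-0.017 -0.995  0.099  0.423]
 [-1.     0.018  0.002 -0.012]
 [-0.004 -0.099 -0.995  1.381]
 [ 0.     0.     0.     1.   ]]
```

View pics/top0.png

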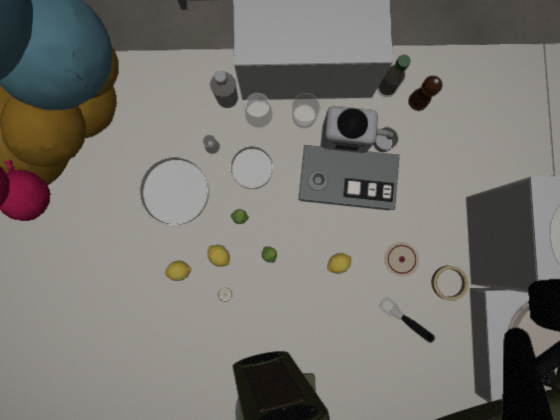

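View pics/side0.png

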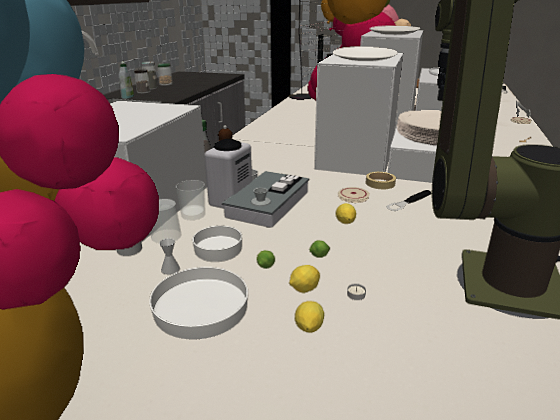

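```bash
cat > m.py <<'E'
from h import *
def fruits(d,side=False):
    hsv=cv2.cvtColor(d['color'],cv2.COLOR_RGB2HSV); out=[]
    for n,lo,hi,z in(('lemon',(22,120,60),(34,255,255),.0275),('lime',(35,90,25),(70,255,255),.021)):
        m=cv2.inRange(hsv,lo,hi); m=cv2.morphologyEx(m,cv2.MORPH_OPEN,np.ones((3,3)))
        k,l,s,c=cv2.connectedComponentsWithStats(m)
        for i in range(1,k):
            if 60<s[i,4]<1500:
                ys,xs=np.where(l==i); P=np.array([at(d,x,y,z)[:2] for x,y in zip(xs,ys)])
                w,v=np.linalg.eigh(np.cov(P.T)); a=np.degrees(np.arctan2(v[1,1],v[0,1]))
                # min-area centre
                (cx,cy),(ww,hh),_=cv2.minAreaRect(np.c_[xs,ys].astype(np.float32))
                print(n,'px',c[i].round(1),'rect',(round(cx,1),round(cy,1)),'A',s[i,4],'xy',at(d,*c[i],z)[:2].round(4),'rectxy',at(d,cx,cy,z)[:2].round(4),'axis',a.round(0),'len',(4*np.sqrt(w)).round(3))
E
python3 - <<'E'
from m import *
d=np.load('pics/top0.png.npz'); fruits(d)
im=cv2.imread('pics/top0.png')
cv2.imwrite('pics/z1.png',cv2.resize(im[90:215,290:410],None,fx=6,fy=4.8*1,interpolation=cv2.INTER_CUBIC))
im=cv2.imread('pics/top0.png')
cv2.imwrite('pics/z2.png',cv2.resize(im[120:310,130:360],None,fx=3.4,fy=3.1,interpolation=cv2.INTER_CUBIC))
E
```

```text
lemon px [218.1 255.3] rect (218.0, 255.5) A 342 xy [0.4271 0.1562] rectxy [0.4265 0.1565] axis 48.0 len [0.051 0.065]
lemon px [338.9 263.1] rect (339.0, 263.0) A 336 xy [ 0.4002 -0.1741] rectxy [ 0.4003 -0.1744] axis 113.0 len [0.049 0.065]
lemon px [177.5 270.5] rect (177.5, 270.5) A 341 xy [0.3876 0.2676] rectxy [0.3875 0.2677] axis 97.0 len [0.049 0.066]
lime px [239.2 216.2] rect (239.0, 216.0) A 154 xy [0.5342 0.0979] rectxy [0.5346 0.0984] axis 72.0 len [0.036 0.042]
lime px [268.9 254.1] rect (269.0, 254.0) A 162 xy [0.4281 0.0169] rectxy [0.4282 0.0168] axis -154.0 len [0.036 0.044]
```

View pics/z1.png

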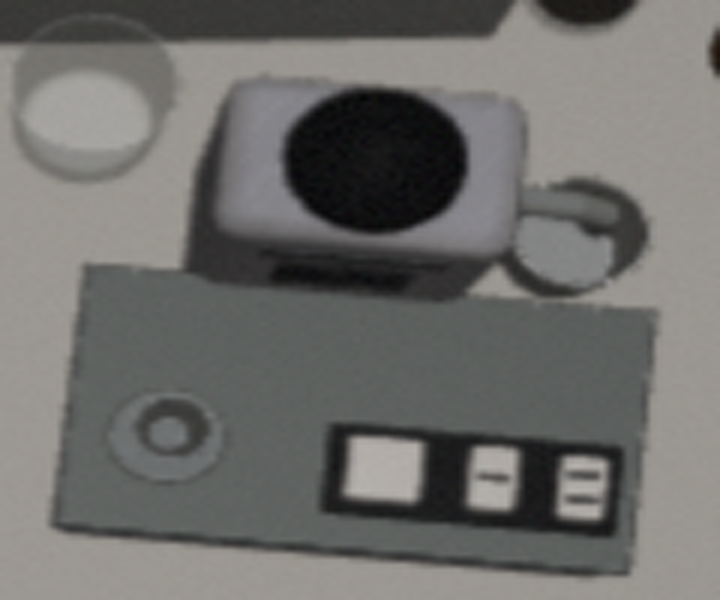

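View pics/z2.png

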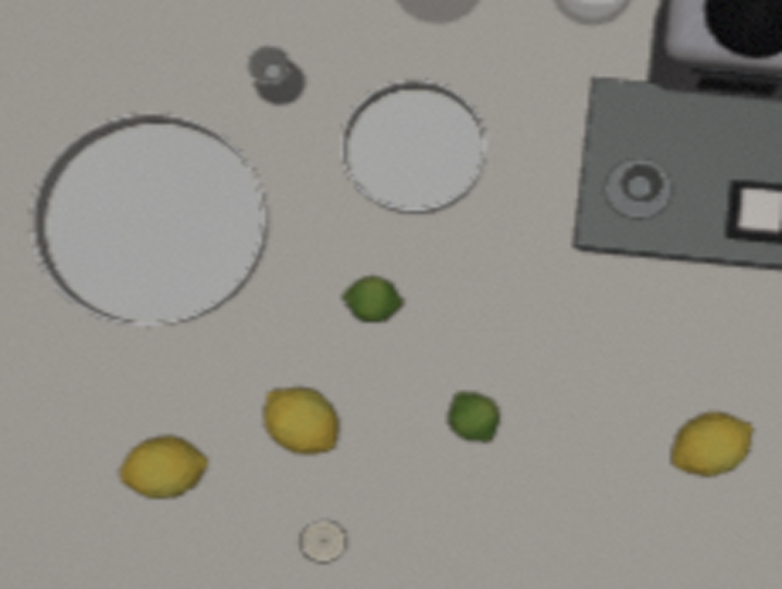

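```bash
python3 - <<'E'
from m import *
d=np.load('pics/top0.png.npz')
f=lambda x,y:((x+.5)/6-.5+290,(y+.5)/4.8-.5+90)
cup=at(d,*f(165,437),.09);st_=at(d,*f(383,469),.071);sl=at(d,*f(492,477),.067);fa=at(d,*f(583,488),.067)
for n,p in zip('cup stop slow fast'.split(),(cup,st_,sl,fa)): print(n,p.round(4))
# deck corners z .055
C=[at(d,*f(*p),.055) for p in((88,265),(655,310),(628,575),(53,525))]
for c in C: print(c.round(4))
print([np.linalg.norm(C[i]-C[(i+1)%4]).round(4) for i in range(4)],'centre',np.mean(C,0).round(4))
e=C[1]-C[0]; print('yaw',np.degrees(np.arctan2(-e[0]*-1, -e[1])))
e2=C[2]-C[3]; print(e,e2)
# tower front: foot
g=lambda x,y:((x+.5)/3.4-.5+130,(y+.5)/3.1-.5+120)
print('limedish',at(d,*g(414,147),.036).round(4),at(d,*g(343,147),.036),at(d,*g(486,147),.036),at(d,*g(414,82),.036),at(d,*g(414,212),.036))
print('lemondish',at(d,*g(151,220),.036).round(4),at(d,*g(35,220),.036),at(d,*g(268,220),.036),at(d,*g(151,115),.036),at(d,*g(151,325),.036))
print('jigger top',at(d,*g(270,65),.073),at(d,*g(280,85),.0))
print('coast',at(d,402,259,.013),'jar',at(d,225,295,0.01))
E
```

```text
cup [ 0.6194 -0.1153  0.09  ]
stop [ 0.6024 -0.214   0.071 ]
slow [ 0.5976 -0.2634  0.067 ]
fast [ 0.5906 -0.3041  0.067 ]
[ 0.7247 -0.0854  0.055 ]
[ 0.694  -0.3438  0.055 ]
[ 0.5423 -0.3251  0.055 ]
[ 0.5753 -0.0661  0.055 ]
[np.float64(0.2602), np.float64(0.1528), np.float64(0.2611), np.float64(0.1506)] centre [ 0.6341 -0.2051  0.055 ]
yaw -6.781151395179597
[-0.03072227 -0.25836756  0.        ] [-0.03302917 -0.2589921   0.        ]
limedish [0.6688 0.0614 0.036 ] [0.66990752 0.11935281 0.036     ] [0.66777226 0.00272809 0.036     ] [0.72801345 0.06072299 0.036     ] [0.61020079 0.06213937 0.036     ]
lemondish [0.6069 0.276  0.036 ] [0.60862191 0.37054272 0.036     ] [0.60516384 0.18079577 0.036     ] [0.70193592 0.27635489 0.036     ] [0.51318066 0.27565295 0.036     ]
jigger top [0.73692516 0.17346672 0.073     ] [0.73546945 0.17546604 0.        ]
coast [ 0.40786255 -0.35092806  0.013     ] jar [0.31782288 0.14004541 0.01      ]
```

```bash
python3 - <<'E'
from m import *
X=np.array([.9925,-.122,0]);Y=np.array([.122,.9925,0]);cup=np.array([.624,-.118,.09])
def circ(c,r): return [c+r*(np.cos(t)*X+np.sin(t)*Y) for t in np.linspace(0,2*np.pi,40)]
stop=cup-.098*Y-.01*X-[0,0,.019]
for n,box,f in(('side',(150,160,330,260),8),('top',(290,140,410,215),6)):
    d=np.load(f'pics/{n}0.png.npz'); im=cv2.imread(f'pics/{n}0.png')
    a,b,c,e=box; z=cv2.resize(im[b:e,a:c],None,fx=f,fy=f,interpolation=cv2.INTER_CUBIC)
    if n=='side': z=z[:, 400:1200]; a+=50
    def dr(pts,col):
        q=np.array([((proj(d,p)-[a,b]+.5)*f-.5) for p in pts]); cv2.polylines(z,[q.round().astype(int)],True,col,1)
    dr(circ(cup,.0195),(0,0,255)); dr(circ(cup,.016),(0,255,255))
    for off,w,h in((0,.017,0),(-.049,.011,0),(-.091,.011,-.008)):
        c0=stop+off*Y+[0,0,h]; dr([c0+sx*.018*X+sy*w*Y for sx,sy in((1,1),(1,-1),(-1,-1),(-1,1))],(0,255,0))
    cv2.imwrite(f'pics/ov_{n}.png',z[:600,:800]); print(z.shape)
E
```

```text
(800, 800, 3)
(450, 720, 3)
```

View pics/ov_side.png

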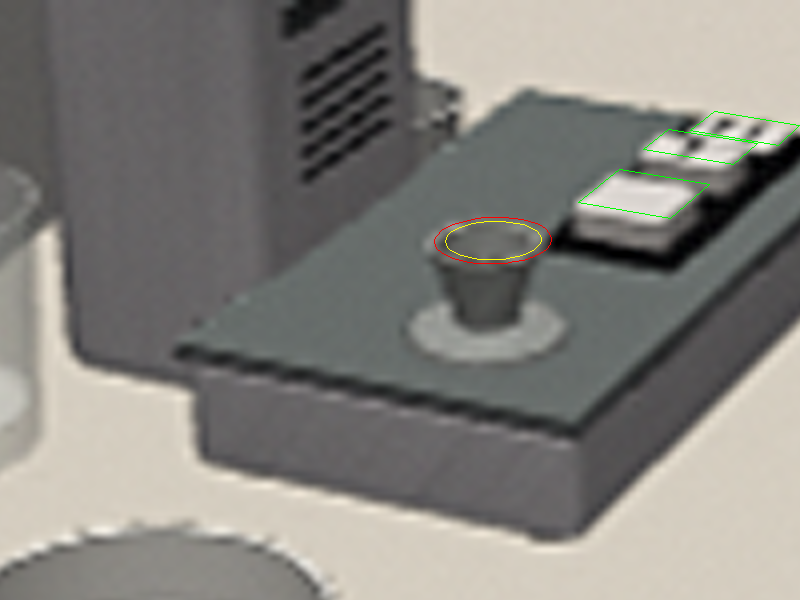

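View pics/ov_top.png

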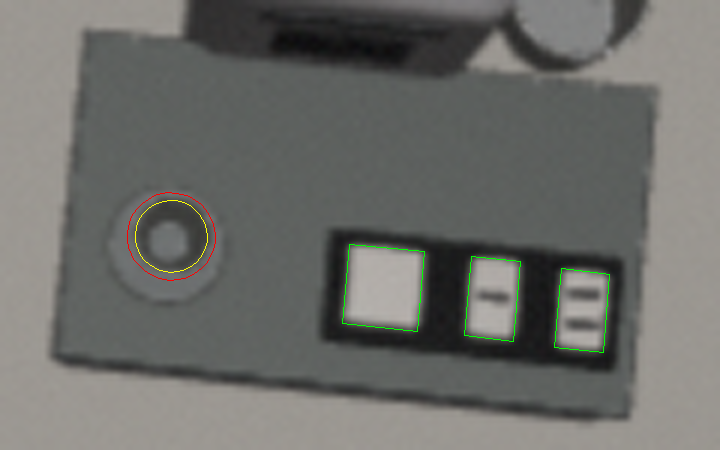

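```bash
cat >> h.py <<'E'
def go(x,y,z,yaw=None):
    s,M=st(); d=M.T@(np.array([x,y,z])-s['ee_pos'])*1000
    print('slide mm',d.round(1),'norm',np.linalg.norm(d).round(1))
    jy=np.degrees(np.arctan2(M[1,1],M[0,1]))  # jaw axis heading
    print('jaw heading',jy.round(1),'q6',s['q'][5].round(2))
    if yaw is not None:
        # roll about tool z(down): positive roll -> heading decreases
        r=-((yaw-jy+90)%180-90); print('roll deg',round(r,1),'or',round(r-180*np.sign(r),1))
E
python3 - <<'E'
from h import *
go(.173,-.45,.23); go(.6028,-.2141,.16)
d=np.load('pics/top0.png.npz')
for p in((472,285),(468,200),(530,180)): print(at(d,*p,0).round(3))
E
```

```text
t 0.1 p [ 0.1731 -0.626   0.2302] op 0.999 F [-0.6  0.5  0.3]
x [0.964 0.267 0.   ] y [ 0.267 -0.964 -0.002] z [-0.     0.002 -1.   ]
slide mm [  46.8 -169.6    0.5] norm 176.0
jaw heading -74.5 q6 -0.08
t 0.1 p [ 0.1731 -0.626   0.2302] op 0.999 F [-0.6  0.5  0.3]
x [0.964 0.267 0.   ] y [ 0.267 -0.964 -0.002] z [-0.     0.002 -1.   ]
slide mm [ 523.9 -282.3   70.8] norm 599.3
jaw heading -74.5 q6 -0.08
[ 0.332 -0.546  0.   ]
[ 0.57  -0.548  0.   ]
[ 0.624 -0.729  0.   ]
```

Emit:
drive_tool([
  [12,-43,0],
  [12,-43,0],
  [12,-43,0],
  [12,-43,0],
], roll=[0,0,0,0], jaw=[0,0,0,0], force=40)

```text
time: 0.6
ee_pos: [0.1729, -0.4434, 0.227]
ee_rot: [0.991, 0.134, -0.0, -0.004]
ft_force: [1.0, -0.4, 0.5]
opening: 0.142
```

Emit:
drive_tool([
  [56,-14,0],
  [56,-14,0],
  [56,-14,0],
  [56,-14,0],
  [56,-14,0],
], roll=[0,0,0,0,0], jaw=[0,0,0,0,0])

```text
time: 1.23
ee_pos: [0.4278, -0.2961, 0.226]
ee_rot: [0.992, 0.13, -0.0, -0.004]
ft_force: [0.4, -0.9, 1.0]
opening: 0.006
```

```bash
python3 - <<'E'
from h import *
go(.6028,-.2141,.16,-97)
E
```

```text
t 1.225 p [ 0.4278 -0.2961  0.226 ] op 0.006 F [ 0.4 -0.9  1. ]
x [0.966 0.258 0.   ] y [ 0.258 -0.966 -0.007] z [-0.002  0.007 -1.   ]
slide mm [190.2 -33.6  66.3] norm 204.2
jaw heading -75.1 q6 0.6
roll deg 21.9 or -158.1
```

Emit:
drive_tool([
  [47,-8,12],
  [47,-8,12],
  [47,-9,12],
  [47,-9,12],
  [0,0,0],
], roll=[0,0,0,0,0], jaw=[0,0,0,0,0])

```text
time: 1.85
ee_pos: [0.6075, -0.2074, 0.1741]
ee_rot: [0.991, 0.133, -0.002, -0.004]
ft_force: [-0.7, 0.6, 0.9]
opening: -0.001
```

```bash
python3 - <<'E'
from h import *
go(.6028,-.2141,.08,-97)
E
```

```text
t 1.85 p [ 0.6075 -0.2074  0.1741] op -0.001 F [-0.7  0.6  0.9]
x [ 0.965  0.263 -0.003] y [ 0.263 -0.965 -0.009] z [-0.005  0.008 -1.   ]
slide mm [-6.  6. 94.] norm 94.4
jaw heading -74.7 q6 0.89
roll deg 22.3 or -157.7
```

Emit:
drive_tool([
  [-5,5,30],
  [0,0,30],
  [0,0,20],
  [0,0,5],
], roll=[10,10,2,0], jaw=[0,0,0,0])

```text
time: 2.35
ee_pos: [0.6019, -0.2142, 0.0873]
ee_rot: [0.998, -0.065, -0.003, -0.003]
ft_force: [0.3, -0.4, -0.5]
opening: 0.003
```

```bash
python3 - <<'E'
from h import *
go(.6028,-.2141,.07,-97)
d=snap('side','s1.png'); z=cv2.resize(cv2.imread('pics/s1.png')[120:260,180:360],None,fx=4,fy=4); cv2.imwrite('pics/s1z.png',z)
E
```

```text
t 2.35 p [ 0.6019 -0.2142  0.0873] op 0.003 F [ 0.3 -0.4 -0.5]
x [ 0.992 -0.13  -0.006] y [-0.13  -0.992 -0.006] z [-0.006  0.007 -1.   ]
slide mm [ 0.9 -0.1 17.3] norm 17.3
jaw heading -97.5 q6 1.27
roll deg -0.5 or 179.5
```

View pics/s1z.png

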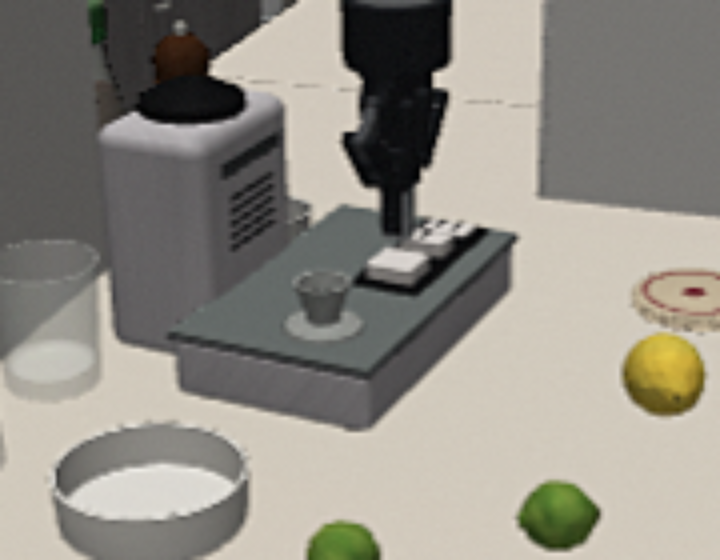

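Gripper tips (zoom ~398,238) are directly above the stop key (398,262). Press.

Emit:
drive_tool([
  [1,0,14],
  [0,0,6],
  [0,0,4],
  [0,0,3],
], roll=[0,0,0,0], jaw=[0,0,0,0])

```text
time: 2.9
ee_pos: [0.6039, -0.2152, 0.0632]
ee_rot: [0.998, -0.065, -0.001, -0.002]
ft_force: [-0.6, -0.6, -0.9]
opening: 0.002
```

Emit:
drive_tool([
  [0,0,3],
  [0,0,2],
  [0,0,0],
], roll=[0,0,0], jaw=[0,0,0])

```text
time: 3.28
ee_pos: [0.6045, -0.2154, 0.0635]
ee_rot: [0.998, -0.064, -0.002, -0.002]
ft_force: [0.2, 0.0, -0.4]
opening: 0.002
```

Emit:
drive_tool([
  [0,0,5],
], roll=[0], jaw=[0])

```text
time: 3.4
ee_pos: [0.6053, -0.2157, 0.0622]
ee_rot: [0.998, -0.064, -0.002, -0.002]
ft_force: [-12.7, 5.2, 30.7]
opening: -0.003
```

Emit:
drive_tool([
  [0,0,-30],
  [0,0,-50],
  [0,0,-50],
], roll=[0,0,0], jaw=[0,85,85])

```text
time: 3.78
ee_pos: [0.6033, -0.2153, 0.1889]
ee_rot: [0.998, -0.064, -0.006, -0.004]
ft_force: [0.4, -0.6, 0.5]
opening: 0.418
```

```bash
python3 - <<'E'
from m import *
d=snap('side','s2.png'); z=cv2.resize(cv2.imread('pics/s2.png')[160:240,200:340],None,fx=5.5,fy=5.5,interpolation=cv2.INTER_CUBIC); cv2.imwrite('pics/s2z.png',z)
d=snap('top','t2.png'); fruits(d); st()
E
```

```text
lemon px [218.1 255.3] rect (218.0, 255.5) A 340 xy [0.427  0.1562] rectxy [0.4265 0.1565] axis 48.0 len [0.051 0.065]
lemon px [177.5 270.4] rect (177.7, 270.5) A 342 xy [0.3878 0.2676] rectxy [0.3876 0.2672] axis 97.0 len [0.05  0.065]
lime px [239.3 216.2] rect (239.3, 216.3) A 157 xy [0.5341 0.0975] rectxy [0.5339 0.0977] axis 75.0 len [0.036 0.043]
lime px [269.  254.1] rect (269.0, 254.0) A 160 xy [0.4279 0.0168] rectxy [0.4282 0.0168] axis -154.0 len [0.036 0.043]
t 3.875 p [ 0.6072 -0.217   0.1961] op 0.594 F [0.9 0.1 1.6]
x [ 0.992 -0.128  0.   ] y [-0.128 -0.992 -0.003] z [ 0.001  0.003 -1.   ]
```

View pics/s2z.png

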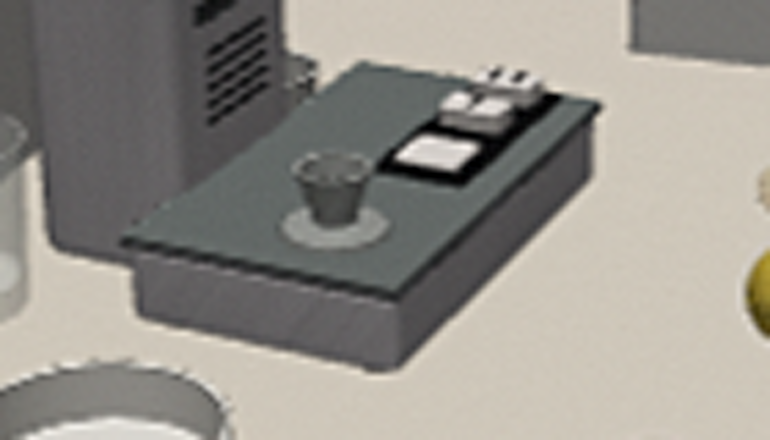

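```bash
python3 - <<'E'
from m import *
fruits(np.load('pics/side0.png.npz')); go(.428,.0168,.12,-64)
E
```

```text
lemon px [345.6 213.1] rect (345.5, 213.0) A 309 xy [ 0.4028 -0.171 ] rectxy [ 0.4031 -0.1713] axis 100.0 len [0.054 0.119]
lemon px [304.5 278. ] rect (304.5, 278.0) A 624 xy [0.4296 0.1547] rectxy [0.4296 0.1545] axis 98.0 len [0.061 0.099]
lemon px [309.1 316.1] rect (309.0, 316.0) A 709 xy [0.3897 0.2695] rectxy [0.39   0.2693] axis 102.0 len [0.053 0.088]
lime px [319.1 248.4] rect (319.0, 248.5) A 237 xy [0.4305 0.0189] rectxy [0.4307 0.0193] axis 101.0 len [0.044 0.074]
lime px [265.5 258.8] rect (265.5, 259.0) A 245 xy [0.5357 0.0995] rectxy [0.5354 0.1004] axis 111.0 len [0.041 0.074]
t 3.875 p [ 0.6072 -0.217   0.1961] op 0.594 F [0.9 0.1 1.6]
x [ 0.992 -0.128  0.   ] y [-0.128 -0.992 -0.003] z [ 0.001  0.003 -1.   ]
slide mm [-207.7 -208.8   76.6] norm 304.3
jaw heading -97.3 q6 1.27
roll deg -33.3 or 146.7
```

Emit:
drive_tool([
  [-42,-42,0],
  [-42,-42,0],
  [-42,-42,0],
  [-42,-42,0],
  [-40,-42,0],
], roll=[0,0,0,0,0], jaw=[85,85,85,85,85])

```text
time: 4.5
ee_pos: [0.4252, 0.0212, 0.192]
ee_rot: [0.998, -0.067, 0.0, -0.002]
ft_force: [1.1, 1.1, 0.7]
opening: 0.996
```

Emit:
drive_tool([
  [0,0,30],
  [0,0,30],
  [0,0,10],
  [0,0,0],
], roll=[-10,-10,-10,-3], jaw=[85,85,85,85])

```text
time: 5.0
ee_pos: [0.4224, 0.025, 0.1172]
ee_rot: [0.973, 0.232, 0.002, -0.002]
ft_force: [0.1, -0.4, -0.2]
opening: 0.998
```

```bash
python3 - <<'E'
from m import *
go(.429,.018,.10,-64)
E
```

```text
t 5.0 p [0.4224 0.025  0.1172] op 0.998 F [ 0.1 -0.4 -0.2]
x [0.893 0.451 0.004] y [ 0.451 -0.893 -0.002] z [ 0.003  0.004 -1.   ]
slide mm [ 2.7  9.3 17.1] norm 19.7
jaw heading -63.2 q6 1.03
roll deg 0.8 or -179.2
```

Emit:
drive_tool([
  [3,9,40],
  [0,0,40],
  [0,0,24],
  [0,0,8],
], roll=[0,0,0,0], jaw=[85,85,85,85])

```text
time: 5.5
ee_pos: [0.4299, 0.0187, 0.0005]
ee_rot: [0.973, 0.232, 0.003, -0.001]
ft_force: [-0.0, -0.1, 0.7]
opening: 0.993
```

```bash
python3 - <<'E'
from m import *
go(.429,.018,.004,-64)
snap('side','s3.png'); z=cv2.resize(cv2.imread('pics/s3.png')[180:300,250:400],None,fx=5,fy=5,interpolation=cv2.INTER_CUBIC); cv2.imwrite('pics/s3z.png',z)
E
```

```text
t 5.5 p [0.4299 0.0187 0.0005] op 0.993 F [-0.  -0.1  0.7]
x [0.892 0.452 0.007] y [ 0.452 -0.892 -0.001] z [ 0.006  0.004 -1.   ]
slide mm [-1.1  0.2 -3.5] norm 3.6
jaw heading -63.1 q6 1.01
roll deg 0.9 or -179.1
```

View pics/s3z.png

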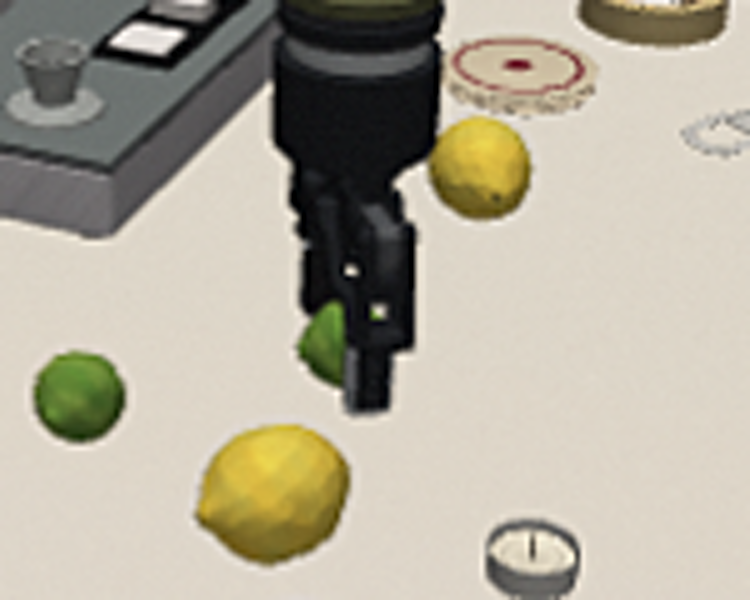

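Emit:
drive_tool([
  [-1,0,-5],
  [0,0,0],
  [0,0,0],
  [0,0,0],
  [0,0,0],
], roll=[0,0,0,0,0], jaw=[85,30,30,30,30], force=40)

```text
time: 6.18
ee_pos: [0.432, 0.018, 0.0095]
ee_rot: [0.973, 0.232, 0.007, -0.0]
ft_force: [-0.9, 0.4, 0.0]
opening: 0.463
```

Emit:
drive_tool([
  [0,0,0],
  [0,0,0],
], roll=[0,0], jaw=[30,30])

```text
time: 6.42
ee_pos: [0.4318, 0.018, 0.0094]
ee_rot: [0.973, 0.232, 0.007, -0.0]
ft_force: [-0.7, 0.5, -0.6]
opening: 0.46
```

Emit:
drive_tool([
  [0,0,-50],
  [0,0,-50],
  [0,0,-50],
  [0,0,0],
], roll=[0,0,0,0], jaw=[30,30,30,30])

```text
time: 6.92
ee_pos: [0.4285, 0.0176, 0.1619]
ee_rot: [0.973, 0.232, 0.004, -0.001]
ft_force: [0.2, 0.7, -1.2]
opening: 0.457
```

```bash
python3 - <<'E'
from m import *
go(.6247,-.118,.16,-97)
d=snap('side','s4.png'); z=cv2.resize(cv2.imread('pics/s4.png')[130:270,250:430],None,fx=4,fy=4,interpolation=cv2.INTER_CUBIC); cv2.imwrite('pics/s4z.png',z)
fruits(d);print(); fruits(snap('top','t4.png'))
E
```

```text
t 6.925 p [0.4285 0.0176 0.1619] op 0.457 F [ 0.2  0.7 -1.2]
x [0.892 0.452 0.009] y [ 0.452 -0.892  0.   ] z [ 0.008  0.004 -1.   ]
slide mm [113.7 209.6   3. ] norm 238.5
jaw heading -63.1 q6 1.01
roll deg 33.9 or -146.1
lemon px [345.6 213.1] rect (345.5, 213.0) A 309 xy [ 0.4028 -0.171 ] rectxy [ 0.4031 -0.1713] axis 100.0 len [0.054 0.119]
lemon px [304.4 278. ] rect (304.5, 278.0) A 623 xy [0.4296 0.1547] rectxy [0.4296 0.1545] axis 98.0 len [0.061 0.099]
lemon px [309.1 316.1] rect (309.0, 316.0) A 709 xy [0.3897 0.2695] rectxy [0.39   0.2693] axis 102.0 len [0.053 0.088]
lime px [316.5 188. ] rect (316.0, 188.0) A 72 xy [ 0.5215 -0.3282] rectxy [ 0.5229 -0.3277] axis 101.0 len [0.02  0.121]
lime px [265.5 258.8] rect (265.5, 259.0) A 245 xy [0.5357 0.0995] rectxy [0.5354 0.1004] axis 111.0 len [0.041 0.074]

lemon px [218.1 255.3] rect (218.0, 255.5) A 341 xy [0.427  0.1561] rectxy [0.4265 0.1565] axis 48.0 len [0.051 0.064]
lemon px [338.9 263. ] rect (339.0, 263.0) A 335 xy [ 0.4002 -0.1742] rectxy [ 0.4003 -0.1744] axis 113.0 len [0.049 0.065]
lemon px [177.5 270.4] rect (177.6, 270.3) A 344 xy [0.3878 0.2676] rectxy [0.3881 0.2674] axis 98.0 len [0.05  0.065]
lime px [239.2 216.2] rect (239.0, 216.0) A 154 xy [0.5342 0.0979] rectxy [0.5346 0.0984] axis 72.0 len [0.036 0.042]
```

View pics/s4z.png

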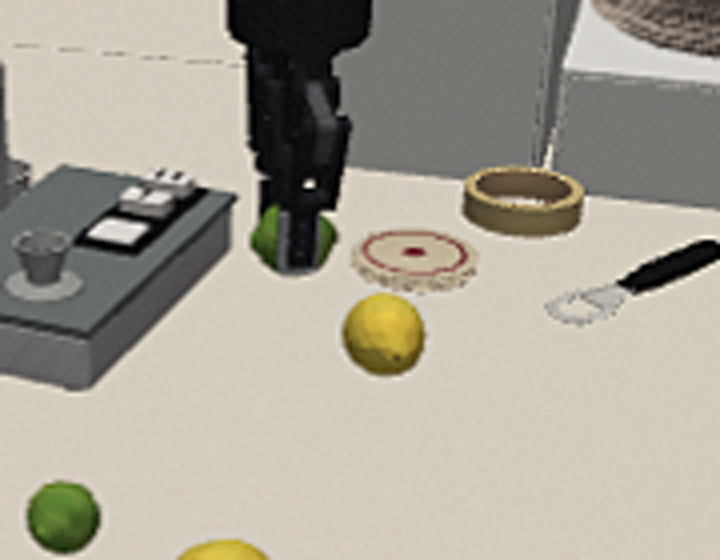

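Emit:
drive_tool([
  [26,48,-3],
  [26,48,-3],
  [26,48,-3],
  [26,48,0],
  [8,16,0],
], roll=[0,0,0,0,0], jaw=[30,30,30,30,30])

```text
time: 7.65
ee_pos: [0.6169, -0.1185, 0.1483]
ee_rot: [0.972, 0.233, -0.01, -0.008]
ft_force: [-0.4, 0.8, -1.1]
opening: 0.461
```

Emit:
drive_tool([
  [0,0,0],
  [0,0,0],
  [0,0,0],
  [0,0,0],
  [0,0,0],
], roll=[10,10,10,4,0], jaw=[30,30,30,30,30])

```text
time: 8.28
ee_pos: [0.6099, -0.1179, 0.13]
ee_rot: [0.997, -0.072, -0.025, -0.007]
ft_force: [-0.4, -0.6, 0.7]
opening: 0.46
```

```bash
python3 - <<'E'
from m import *
go(.6247,-.118,.12,-97)
d=snap('side','s5.png'); z=cv2.resize(cv2.imread('pics/s5.png')[120:230,200:340],None,fx=5,fy=5,interpolation=cv2.INTER_CUBIC); cv2.imwrite('pics/s5z.png',z)
fruits(d);print()
E
```

```text
t 8.275 p [ 0.6099 -0.1179  0.13  ] op 0.46 F [-0.4 -0.6  0.7]
x [ 0.988 -0.142 -0.051] y [-0.143 -0.99  -0.011] z [-0.049  0.018 -0.999]
slide mm [15.1 -1.9  9.3] norm 17.8
jaw heading -98.2 q6 1.43
roll deg -1.2 or 178.8
lemon px [345.6 213.1] rect (345.5, 213.0) A 309 xy [ 0.4028 -0.171 ] rectxy [ 0.4031 -0.1713] axis 100.0 len [0.054 0.119]
lemon px [304.5 278. ] rect (304.5, 278.0) A 624 xy [0.4296 0.1547] rectxy [0.4296 0.1545] axis 98.0 len [0.061 0.099]
lemon px [309.1 316.1] rect (309.0, 316.0) A 709 xy [0.3897 0.2695] rectxy [0.39   0.2693] axis 102.0 len [0.054 0.088]
lime px [268.4 172.4] rect (268.8, 172.3) A 125 xy [ 0.7067 -0.4091] rectxy [ 0.7057 -0.4101] axis 110.0 len [0.033 0.155]
lime px [265.5 258.8] rect (265.5, 259.0) A 244 xy [0.5358 0.0995] rectxy [0.5354 0.1004] axis 111.0 len [0.04  0.074]
```

View pics/s5z.png

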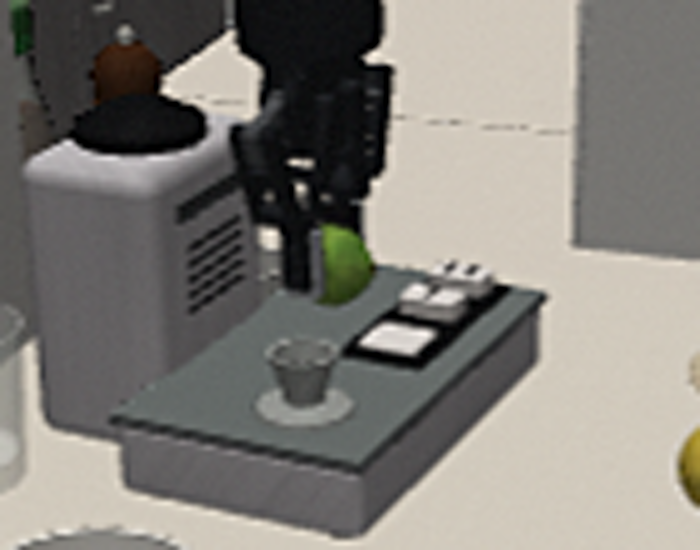

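```bash
python3 - <<'E'
from m import *
d=np.load('pics/side0.png.npz')
s,M=st(); c=s['ee_pos']-M[:,2]*.0115
p=proj(d,c); print(c,p, 'r px',440*.021/np.linalg.norm(c-d['extrinsics'][:3,3]), 440*.0255/np.linalg.norm(c-d['extrinsics'][:3,3]))
d=np.load('pics/s4.png.npz');
c=np.array([.4285,.0176,.1619+.0115]); print(proj(d,c))
E
```

```text
t 8.325 p [ 0.6097 -0.1179  0.1298] op 0.459 F [ 0.1 -0.1 -0.7]
x [ 0.988 -0.142 -0.052] y [-0.143 -0.99  -0.011] z [-0.05   0.018 -0.999]
[ 0.61029717 -0.11806883  0.14127766] [265.65107718 172.11196357] r px 8.007891077998378 9.723867737569458
[322.59239803 188.80815833]
```

Emit:
drive_tool([
  [16,-2,0],
  [0,0,0],
], roll=[0,0], jaw=[30,30])

```text
time: 8.57
ee_pos: [0.6263, -0.118, 0.1274]
ee_rot: [0.997, -0.071, -0.026, -0.007]
ft_force: [-0.3, 0.3, -0.1]
opening: 0.46
```

```bash
python3 - <<'E'
from m import *
go(.6257,-.118,.097,-97)
E
```

```text
t 8.575 p [ 0.6263 -0.118   0.1274] op 0.46 F [-0.3  0.3 -0.1]
x [ 0.989 -0.141 -0.054] y [-0.142 -0.99  -0.011] z [-0.052  0.019 -0.998]
slide mm [ 1.   0.4 30.4] norm 30.4
jaw heading -98.1 q6 1.44
roll deg -1.1 or 178.9
```

Emit:
drive_tool([
  [1,0,15],
  [0,0,12],
  [0,0,0],
], roll=[0,0,0], jaw=[30,30,30])

```text
time: 8.95
ee_pos: [0.6262, -0.1175, 0.0983]
ee_rot: [0.997, -0.07, -0.026, -0.007]
ft_force: [-0.6, 0.3, -1.2]
opening: 0.459
```

```bash
python3 - <<'E'
from m import *
go(.6257,-.118,.0925,-97)
d=snap('side','s6.png'); z=cv2.resize(cv2.imread('pics/s6.png')[140:230,210:320],None,fx=6,fy=6,interpolation=cv2.INTER_CUBIC); cv2.imwrite('pics/s6z.png',z)
E
```

```text
t 8.95 p [ 0.6262 -0.1175  0.0983] op 0.459 F [-0.6  0.3 -1.2]
x [ 0.989 -0.14  -0.054] y [-0.141 -0.99  -0.011] z [-0.052  0.019 -0.998]
slide mm [-0.1  0.6  5.8] norm 5.8
jaw heading -98.1 q6 1.44
roll deg -1.1 or 178.9
```

View pics/s6z.png

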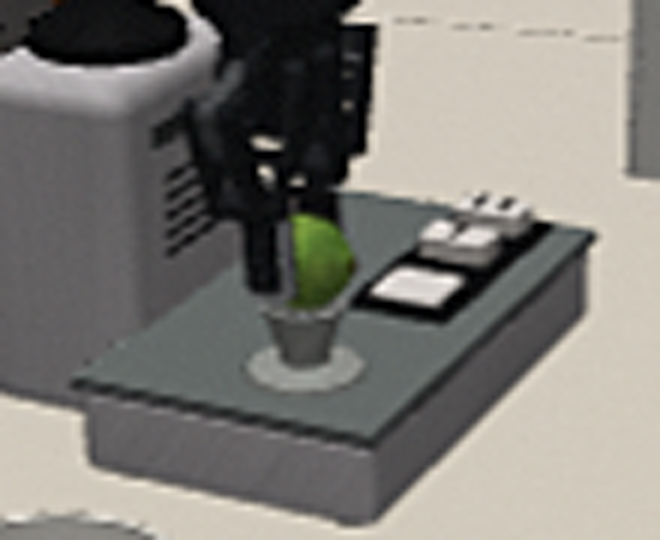

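Emit:
drive_tool([
  [0,0,4],
  [0,0,3],
], roll=[0,0], jaw=[30,30])

```text
time: 9.25
ee_pos: [0.6287, -0.118, 0.0963]
ee_rot: [0.997, -0.071, -0.023, -0.007]
ft_force: [-2.0, 1.5, 8.1]
opening: 0.461
```

Emit:
drive_tool([
  [0,0,3],
], roll=[0], jaw=[30])

```text
time: 9.38
ee_pos: [0.6295, -0.1183, 0.0959]
ee_rot: [0.997, -0.07, -0.022, -0.007]
ft_force: [-2.2, -0.4, 7.5]
opening: 0.461
```

Emit:
drive_tool([
  [0,0,1.5],
  [0,0,1.5],
  [0,0,1.5],
  [0,0,1.5],
], roll=[0,0,0,0], jaw=[30,30,30,30])

```text
time: 9.88
ee_pos: [0.6293, -0.1197, 0.094]
ee_rot: [0.997, -0.07, -0.022, -0.005]
ft_force: [-4.9, 0.0, 8.8]
opening: 0.459
```

```bash
python3 - <<'E'
from m import *
go(.6257,-.118,.0925,-97)
d=snap('side','s7.png'); z=cv2.resize(cv2.imread('pics/s7.png')[140:230,210:320],None,fx=6,fy=6,interpolation=cv2.INTER_CUBIC); cv2.imwrite('pics/s7z.png',z)
E
```

```text
t 9.875 p [ 0.6293 -0.1197  0.094 ] op 0.459 F [-4.9  0.   8.8]
x [ 0.989 -0.14  -0.044] y [-0.141 -0.99  -0.008] z [-0.042  0.014 -0.999]
slide mm [-3.8 -1.1  1.7] norm 4.3
jaw heading -98.1 q6 1.44
roll deg -1.1 or 178.9
```

View pics/s7z.png

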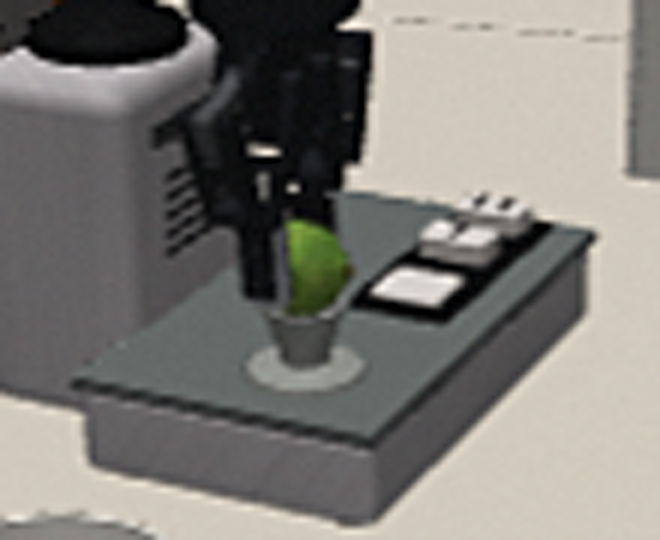

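Emit:
drive_tool([
  [-3,0,1],
  [-1,0,1],
  [0,0,1],
  [0,0,1],
], roll=[0,0,0,0], jaw=[30,30,30,30])

```text
time: 10.42
ee_pos: [0.6292, -0.1197, 0.094]
ee_rot: [0.997, -0.071, -0.016, -0.005]
ft_force: [-0.7, 0.2, 9.2]
opening: 0.462
```

```bash
python3 - <<'E'
from m import *
go(.6257,-.118,.0925,-97)
d=snap('side','s8.png'); z=cv2.resize(cv2.imread('pics/s8.png')[140:230,210:320],None,fx=6,fy=6,interpolation=cv2.INTER_CUBIC); cv2.imwrite('pics/s8z.png',z)
d=snap('top','t8.png'); z=cv2.resize(cv2.imread('pics/t8.png')[130:230,270:390],None,fx=6,fy=6,interpolation=cv2.INTER_CUBIC); cv2.imwrite('pics/t8z.png',z)
E
```

```text
t 10.425 p [ 0.6292 -0.1197  0.094 ] op 0.462 F [-0.7  0.2  9.2]
x [ 0.99  -0.141 -0.033] y [-0.141 -0.99  -0.008] z [-0.031  0.012 -0.999]
slide mm [-3.7 -1.2  1.6] norm 4.2
jaw heading -98.1 q6 1.44
roll deg -1.1 or 178.9
```

View pics/s8z.png

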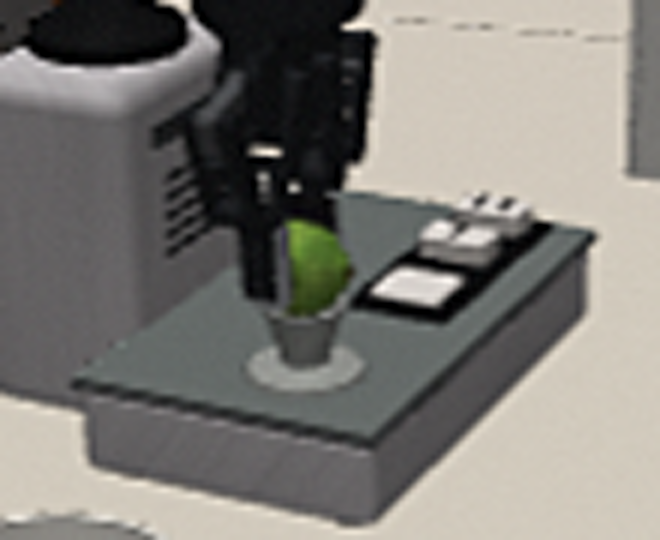

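```bash
python3 - <<'E'
from m import *
d=np.load('pics/s8.png.npz'); s,M=st()
ref=np.array([.6247,-.118,.09])
# measured cup rim centre in side vs projected
print('cuprim proj',(proj(d,ref)-[210,140]+.5)*6)
rng=np.random.default_rng(0);U=rng.normal(size=(20000,3));U/=np.linalg.norm(U,axis=1)[:,None]
for dx in(-.004,0,.004):
  for dz in(.014,.018):
    c=ref+M[:,0]*dx+[0,0,dz]
    P=c+(U*[.0255,.021,.021])@np.stack([M[:,0],M[:,1],M[:,2]])
    q=np.array([proj(d,p) for p in P[::10]]); q=(q-[210,140]+.5)*6
    print(dx,dz,'L,T',q.min(0).round(),'R,B',q.max(0).round())
E
```

```text
t 10.525 p [ 0.6292 -0.1197  0.094 ] op 0.457 F [-0.7 -1.3  6.5]
x [ 0.99  -0.141 -0.033] y [-0.141 -0.99  -0.008] z [-0.031  0.012 -0.999]
cuprim proj [308.59133432 300.04236476]
-0.004 0.014 L,T [260. 224.] R,B [371. 320.]
-0.004 0.018 L,T [260. 216.] R,B [371. 312.]
0 0.014 L,T [252. 223.] R,B [363. 319.]
0 0.018 L,T [252. 215.] R,B [363. 310.]
0.004 0.014 L,T [245. 222.] R,B [355. 317.]
0.004 0.018 L,T [244. 214.] R,B [355. 309.]
```

View pics/t8z.png

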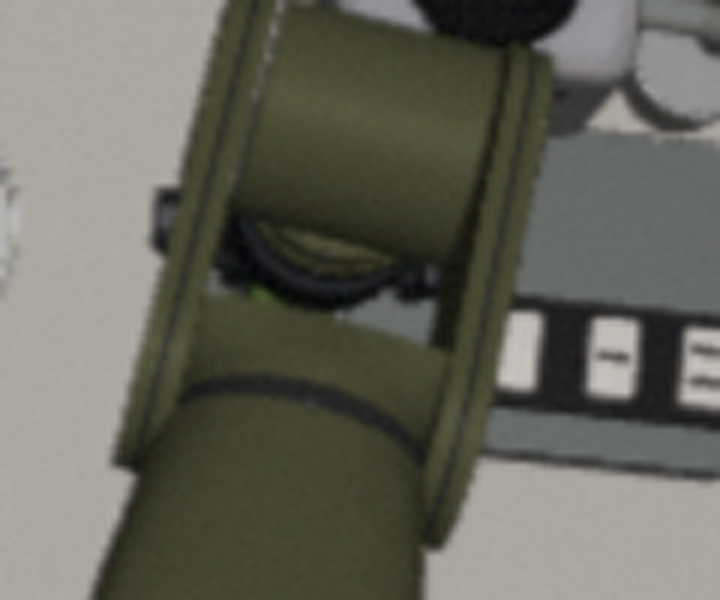

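Emit:
drive_tool([
  [-1,0,0],
  [-1,0,0],
  [0,0,0],
  [0,0,0],
], roll=[0,0,0,0], jaw=[30,30,30,30])

```text
time: 11.02
ee_pos: [0.6288, -0.1197, 0.0944]
ee_rot: [0.997, -0.071, -0.014, -0.005]
ft_force: [4.3, -1.6, 1.7]
opening: 0.46
```

Emit:
drive_tool([
  [0,0,0],
  [0,0,0],
  [0,0,0],
  [0,0,0],
], roll=[0,0,0,0], jaw=[46,55,70,85])

```text
time: 11.52
ee_pos: [0.6236, -0.1183, 0.0897]
ee_rot: [0.997, -0.07, -0.021, -0.006]
ft_force: [0.3, 0.1, 0.0]
opening: 0.988
```

Emit:
drive_tool([
  [0,0,-15],
  [0,0,-30],
  [0,0,-40],
  [0,0,-30],
], roll=[0,0,0,0], jaw=[85,85,85,85])

```text
time: 12.02
ee_pos: [0.6267, -0.1196, 0.2072]
ee_rot: [0.997, -0.07, -0.024, -0.006]
ft_force: [0.0, 0.9, -0.6]
opening: 0.993
```

```bash
python3 - <<'E'
from m import *
go(.535,.099,.12)
d=snap('side','s9.png'); z=cv2.resize(cv2.imread('pics/s9.png')[140:230,210:320],None,fx=6,fy=6,interpolation=cv2.INTER_CUBIC); cv2.imwrite('pics/s9z.png',z)
d=snap('top','t9.png'); fruits(d)
E
```

```text
t 12.025 p [ 0.6267 -0.1196  0.2072] op 0.993 F [ 0.   0.9 -0.6]
x [ 0.989 -0.14  -0.048] y [-0.141 -0.99  -0.01 ] z [-0.046  0.016 -0.999]
slide mm [-117.1 -202.7   94.9] norm 252.6
jaw heading -98.1 q6 1.44
lemon px [218.2 255.3] rect (218.0, 255.5) A 342 xy [0.427  0.1561] rectxy [0.4265 0.1565] axis 47.0 len [0.051 0.065]
lemon px [345.  262.7] rect (345.4, 263.3) A 122 xy [ 0.4007 -0.1908] rectxy [ 0.3992 -0.192 ] axis 166.0 len [0.025 0.049]
lemon px [177.6 270.4] rect (177.7, 270.5) A 340 xy [0.3879 0.2675] rectxy [0.3875 0.2672] axis 100.0 len [0.05  0.065]
lime px [319.5 174.5] rect (319.6, 174.2) A 109 xy [ 0.647  -0.1281] rectxy [ 0.6479 -0.1283] axis 75.0 len [0.026 0.043]
lime px [239.2 216.2] rect (239.0, 216.0) A 154 xy [0.5342 0.0979] rectxy [0.5346 0.0984] axis 72.0 len [0.036 0.042]
```

View pics/s9z.png

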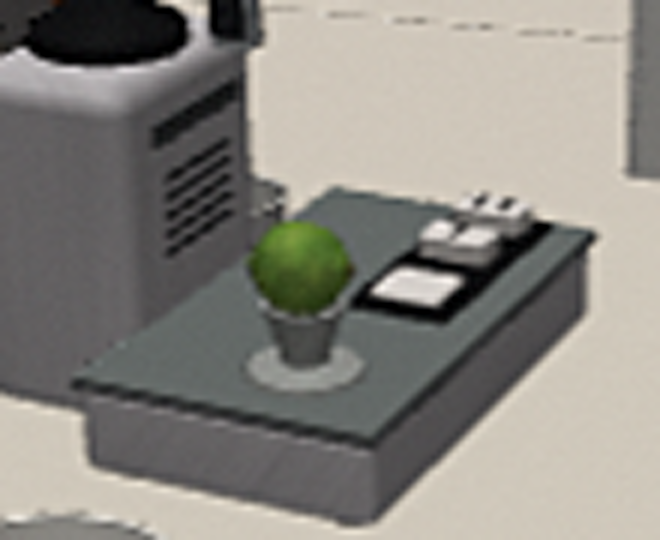

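Emit:
drive_tool([
  [-23,-40,0],
  [-23,-40,0],
  [-23,-40,10],
  [-23,-40,15],
  [-23,-40,15],
], roll=[0,0,0,0,0], jaw=[85,85,85,85,85])

```text
time: 12.75
ee_pos: [0.5406, 0.0976, 0.1774]
ee_rot: [0.997, -0.074, -0.018, -0.006]
ft_force: [-0.1, -0.5, -0.2]
opening: 0.993
```

Emit:
drive_tool([
  [0,0,0],
  [0,0,0],
  [0,0,0],
  [0,0,0],
  [0,0,0],
], roll=[-10,-10,-10,-10,-10], jaw=[85,85,85,85,85])

```text
time: 13.38
ee_pos: [0.5354, 0.1012, 0.173]
ee_rot: [0.928, 0.371, -0.018, -0.014]
ft_force: [1.1, -0.1, 0.8]
opening: 0.991
```

Emit:
drive_tool([
  [0,0,0],
  [0,0,0],
  [0,0,0],
  [0,0,0],
], roll=[-10,-10,-10,0], jaw=[85,85,85,85])

```text
time: 13.88
ee_pos: [0.5336, 0.1011, 0.1711]
ee_rot: [0.796, 0.605, -0.015, -0.02]
ft_force: [0.1, 0.9, -0.7]
opening: 0.993
```

```bash
python3 - <<'E'
from m import *
go(.535,.099,.1,-15)
E
```

```text
t 13.875 p [0.5336 0.1011 0.1711] op 0.993 F [ 0.1  0.9 -0.7]
x [0.267 0.964 0.   ] y [ 0.962 -0.267 -0.049] z [-0.047  0.013 -0.999]
slide mm [-1.6  5.4 70.9] norm 71.1
jaw heading -15.5 q6 0.35
roll deg -0.5 or 179.5
```

Emit:
drive_tool([
  [-1,4,40],
  [0,2,40],
  [0,2,40],
  [0,1,25],
], roll=[0,0,0,0], jaw=[85,85,85,85])

```text
time: 14.38
ee_pos: [0.5379, 0.0998, 0.0251]
ee_rot: [0.8, 0.6, -0.012, -0.018]
ft_force: [-0.5, 0.1, 0.5]
opening: 0.996
```

```bash
python3 - <<'E'
from m import *
go(.535,.099,.006,-15); fruits(snap('side','s10.png'))
E
```

```text
t 14.375 p [0.5379 0.0998 0.0251] op 0.996 F [-0.5  0.1  0.5]
x [0.28  0.96  0.002] y [ 0.959 -0.28  -0.042] z [-0.04   0.014 -0.999]
slide mm [-1.6 -1.7 19.2] norm 19.3
jaw heading -16.3 q6 0.35
roll deg -1.3 or 178.7
lemon px [345.6 213.1] rect (345.5, 213.0) A 309 xy [ 0.4028 -0.171 ] rectxy [ 0.4031 -0.1713] axis 100.0 len [0.054 0.119]
lemon px [304.5 278. ] rect (304.5, 278.0) A 623 xy [0.4296 0.1547] rectxy [0.4296 0.1545] axis 98.0 len [0.061 0.099]
lemon px [309.1 316.1] rect (309.0, 316.0) A 708 xy [0.3897 0.2694] rectxy [0.39   0.2693] axis 102.0 len [0.053 0.088]
lime px [265.5 258.8] rect (265.5, 259.0) A 244 xy [0.5358 0.0995] rectxy [0.5354 0.1004] axis 111.0 len [0.04  0.074]
```

Emit:
drive_tool([
  [-1,-2,15],
  [0,0,3],
  [0,0,0],
  [0,0,0],
  [0,0,0],
], roll=[0,0,0,0,0], jaw=[85,85,30,30,30])

```text
time: 15.05
ee_pos: [0.5349, 0.0996, 0.0064]
ee_rot: [0.801, 0.598, -0.012, -0.017]
ft_force: [-0.4, 0.3, -1.2]
opening: 0.463
```

Emit:
drive_tool([
  [0,0,0],
  [0,0,0],
  [0,0,-40],
  [0,0,-40],
  [0,0,-40],
], roll=[0,0,0,0,0], jaw=[30,30,30,30,30])

```text
time: 15.68
ee_pos: [0.5363, 0.0976, 0.1248]
ee_rot: [0.801, 0.598, -0.016, -0.02]
ft_force: [-0.4, 0.3, -0.4]
opening: 0.46
```

```bash
python3 - <<'E'
from m import *
go(.669,.0614,.13)
d=snap('side','s11.png'); fruits(d)
E
```

```text
t 15.675 p [0.5363 0.0976 0.1248] op 0.46 F [-0.4  0.3 -0.4]
x [ 0.284  0.959 -0.002] y [ 0.958 -0.284 -0.051] z [-0.05   0.013 -0.999]
slide mm [  2.9 137.1 -12.2] norm 137.7
jaw heading -16.5 q6 0.35
lemon px [345.6 213.1] rect (345.5, 213.0) A 309 xy [ 0.4028 -0.171 ] rectxy [ 0.4031 -0.1713] axis 100.0 len [0.054 0.119]
lemon px [304.5 278. ] rect (304.5, 278.0) A 624 xy [0.4296 0.1547] rectxy [0.4296 0.1545] axis 98.0 len [0.061 0.099]
lemon px [309.1 316.1] rect (309.0, 316.0) A 709 xy [0.3897 0.2695] rectxy [0.39   0.2693] axis 102.0 len [0.053 0.088]
lime px [261.3 211.3] rect (260.5, 211.5) A 214 xy [ 0.6281 -0.1253] rectxy [ 0.6298 -0.1236] axis 112.0 len [0.041 0.119]
```

View pics/s11.png

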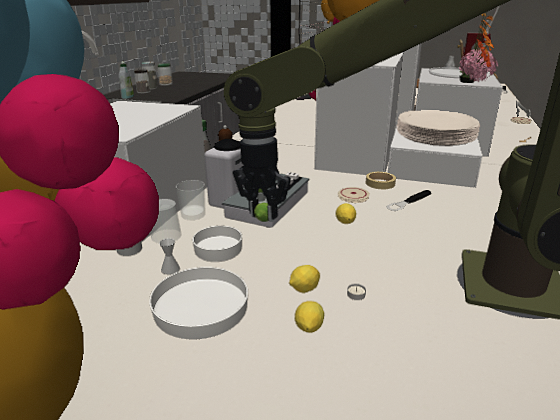

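Emit:
drive_tool([
  [1,46,-4],
  [1,46,-4],
  [1,45,-4],
  [0,0,0],
], roll=[0,0,0,0], jaw=[30,30,30,30])

```text
time: 16.23
ee_pos: [0.6769, 0.0612, 0.1399]
ee_rot: [0.801, 0.599, -0.01, -0.016]
ft_force: [-0.2, 0.6, 0.3]
opening: 0.458
```

```bash
python3 - <<'E'
from m import *
go(.669,.0614,.025)
E
```

```text
t 16.225 p [0.6769 0.0612 0.1399] op 0.458 F [-0.2  0.6  0.3]
x [0.283 0.959 0.004] y [ 0.958 -0.283 -0.038] z [-0.035  0.014 -0.999]
slide mm [ -2.5  -3.3 115.1] norm 115.1
jaw heading -16.4 q6 0.29
```

Emit:
drive_tool([
  [-2,-3,40],
  [0,0,40],
  [0,0,32],
  [0,0,0],
], roll=[0,0,0,0], jaw=[30,30,30,30])

```text
time: 16.73
ee_pos: [0.6667, 0.0627, 0.0246]
ee_rot: [0.801, 0.599, -0.011, -0.017]
ft_force: [-0.1, 0.6, -0.3]
opening: 0.459
```

Emit:
drive_tool([
  [0,0,6],
  [0,0,4],
], roll=[0,0], jaw=[30,30])

```text
time: 16.98
ee_pos: [0.6676, 0.0632, 0.0172]
ee_rot: [0.801, 0.599, -0.009, -0.016]
ft_force: [0.2, 0.3, 0.2]
opening: 0.459
```

Emit:
drive_tool([
  [0,0,3],
  [0,0,0],
  [0,0,0],
  [0,0,0],
], roll=[0,0,0,0], jaw=[30,30,52,55])

```text
time: 17.48
ee_pos: [0.6697, 0.0633, 0.0173]
ee_rot: [0.801, 0.599, -0.007, -0.014]
ft_force: [0.3, 0.1, -0.3]
opening: 0.647
```

Emit:
drive_tool([
  [0,0,0],
  [0,0,-25],
  [0,0,-50],
  [0,0,-50],
], roll=[0,0,0,0], jaw=[55,55,85,85])

```text
time: 17.98
ee_pos: [0.6695, 0.0613, 0.1386]
ee_rot: [0.801, 0.599, -0.012, -0.018]
ft_force: [0.3, -0.2, 0.1]
opening: 0.99
```

```bash
python3 - <<'E'
from m import *
go(.428,.1555,.14,-42)
d=snap('side','s12.png'); fruits(d)
E
```

```text
t 17.975 p [0.6695 0.0613 0.1386] op 0.99 F [ 0.3 -0.2  0.1]
x [0.283 0.959 0.003] y [ 0.958 -0.282 -0.043] z [-0.041  0.015 -0.999]
slide mm [  22.2 -258.1    9.8] norm 259.2
jaw heading -16.4 q6 0.29
roll deg 25.6 or -154.4
lemon px [345.6 213.1] rect (345.5, 213.0) A 309 xy [ 0.4028 -0.171 ] rectxy [ 0.4031 -0.1713] axis 100.0 len [0.054 0.119]
lemon px [304.5 278. ] rect (304.5, 278.0) A 624 xy [0.4296 0.1547] rectxy [0.4296 0.1545] axis 98.0 len [0.061 0.099]
lemon px [309.1 316.1] rect (309.0, 316.0) A 710 xy [0.3897 0.2695] rectxy [0.39   0.2693] axis 102.0 len [0.053 0.088]
lime px [259.5 183.9] rect (259.5, 184.0) A 193 xy [ 0.7003 -0.3066] rectxy [ 0.7002 -0.3059] axis 112.0 len [0.051 0.124]
lime px [217.8 240. ] rect (217.5, 240.0) A 206 xy [0.6753 0.055 ] rectxy [0.6761 0.0551] axis 117.0 len [0.04  0.079]
```

View pics/s12.png

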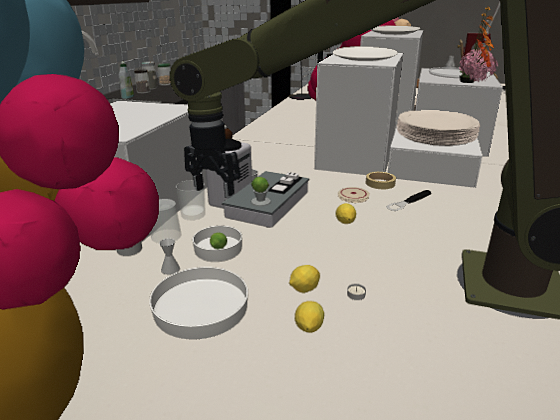

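Emit:
drive_tool([
  [4,-51,0],
  [4,-51,0],
  [4,-51,0],
  [4,-51,0],
  [5,-51,0],
], roll=[0,0,0,0,0], jaw=[85,85,85,85,85])

```text
time: 18.65
ee_pos: [0.434, 0.1548, 0.1583]
ee_rot: [0.802, 0.597, -0.002, -0.012]
ft_force: [0.7, 0.4, 0.5]
opening: 0.997
```

Emit:
drive_tool([
  [0,0,0],
  [0,0,0],
  [0,0,0],
  [0,0,0],
], roll=[10,10,6,0], jaw=[85,85,85,85])

```text
time: 19.15
ee_pos: [0.4302, 0.1562, 0.1581]
ee_rot: [0.918, 0.397, -0.004, -0.011]
ft_force: [0.5, 0.2, 0.4]
opening: 0.996
```

```bash
python3 - <<'E'
from m import *
go(.428,.1555,.012,-42)
E
```

```text
t 19.15 p [0.4302 0.1562 0.1581] op 0.996 F [0.5 0.2 0.4]
x [0.684 0.729 0.001] y [ 0.729 -0.684 -0.023] z [-0.016  0.017 -1.   ]
slide mm [ -2.1   2.3 146.1] norm 146.1
jaw heading -43.2 q6 0.97
roll deg -1.2 or 178.8
```

Emit:
drive_tool([
  [-2,2,45],
  [0,0,45],
  [0,0,40],
  [0,0,12],
  [0,0,0],
], roll=[0,0,0,0,0], jaw=[85,85,85,85,85])

```text
time: 19.77
ee_pos: [0.4313, 0.1562, 0.0155]
ee_rot: [0.916, 0.401, -0.001, -0.01]
ft_force: [0.6, -1.0, 0.1]
opening: 0.996
```

```bash
python3 - <<'E'
from m import *
go(.428,.1555,.013,-42); d=snap('side','s13.png'); cv2.imwrite('pics/s13z.png',cv2.resize(cv2.imread('pics/s13.png')[220:340,240:380],None,fx=5,fy=5,interpolation=cv2.INTER_CUBIC))
E
```

```text
t 19.775 p [0.4313 0.1562 0.0155] op 0.996 F [ 0.6 -1.   0.1]
x [0.678 0.735 0.007] y [ 0.735 -0.678 -0.019] z [-0.009  0.018 -1.   ]
slide mm [-2.8 -1.9  2.5] norm 4.2
jaw heading -42.7 q6 0.95
roll deg -0.7 or 179.3
```

View pics/s13z.png

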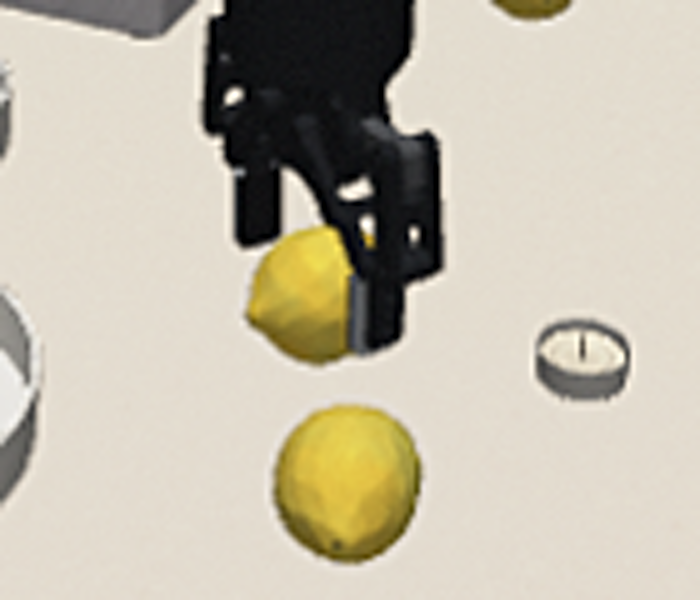

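Straddles the lemon. Nudge and close.

Emit:
drive_tool([
  [-3,-1,2],
  [0,0,0],
  [0,0,0],
  [0,0,0],
  [0,0,0],
], roll=[0,0,0,0,0], jaw=[85,42,42,42,42])

```text
time: 20.45
ee_pos: [0.4325, 0.1557, 0.0192]
ee_rot: [0.916, 0.401, 0.004, -0.009]
ft_force: [-0.5, -0.9, -1.4]
opening: 0.621
```

Emit:
drive_tool([
  [0,0,-40],
  [0,0,-45],
  [0,0,-45],
  [0,0,0],
], roll=[0,0,0,0], jaw=[42,42,42,42])

```text
time: 20.95
ee_pos: [0.4309, 0.1525, 0.1507]
ee_rot: [0.916, 0.401, 0.002, -0.01]
ft_force: [-0.0, 0.5, -0.7]
opening: 0.621
```

```bash
python3 - <<'E'
from m import *
go(.590,.315,.14); d=snap('side','s14.png'); fruits(d); cv2.imwrite('pics/s14z.png',cv2.resize(cv2.imread('pics/s14.png')[140:340,140:380],None,fx=3,fy=3,interpolation=cv2.INTER_CUBIC))
E
```

```text
t 20.95 p [0.4309 0.1525 0.1507] op 0.621 F [-0.   0.5 -0.7]
x [0.678 0.735 0.012] y [ 0.735 -0.678 -0.016] z [-0.004  0.02  -1.   ]
slide mm [227.2   7.   13.3] norm 227.7
jaw heading -42.7 q6 0.95
lemon px [345.6 213.1] rect (345.5, 213.0) A 309 xy [ 0.4028 -0.171 ] rectxy [ 0.4031 -0.1713] axis 100.0 len [0.054 0.119]
lemon px [300.2 221.2] rect (299.3, 221.6) A 415 xy [ 0.5067 -0.0888] rectxy [ 0.5083 -0.0859] axis 106.0 len [0.05  0.169]
lemon px [309.1 316.1] rect (309.0, 316.0) A 707 xy [0.3897 0.2695] rectxy [0.39   0.2693] axis 101.0 len [0.053 0.088]
lime px [259.5 183.9] rect (259.5, 184.0) A 194 xy [ 0.7004 -0.3064] rectxy [ 0.7002 -0.3059] axis 112.0 len [0.051 0.124]
lime px [218. 240.] rect (218.0, 240.0) A 210 xy [0.6749 0.055 ] rectxy [0.675  0.0547] axis 118.0 len [0.041 0.078]
```

View pics/s14z.png

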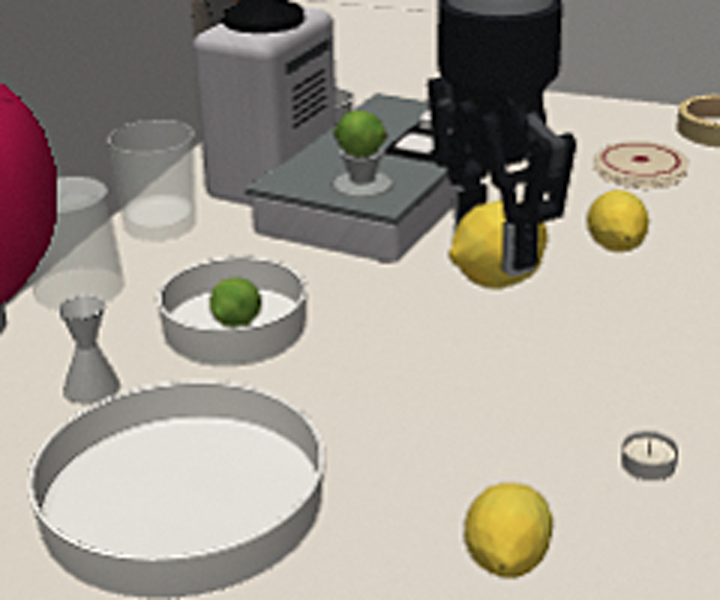

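```bash
python3 - <<'E'
from m import *
go(.572,.276,.14)
E
```

```text
t 21.0 p [0.4292 0.1521 0.1481] op 0.617 F [ 0.6  0.4 -2. ]
x [0.678 0.735 0.008] y [ 0.735 -0.678 -0.019] z [-0.009  0.019 -1.   ]
slide mm [187.9  21.1   9.1] norm 189.3
jaw heading -42.7 q6 0.95
```

Emit:
drive_tool([
  [47,5,0],
  [47,5,0],
  [47,5,0],
  [47,5,0],
  [0,0,0],
], roll=[0,0,0,0,0], jaw=[42,42,42,42,42])

```text
time: 21.62
ee_pos: [0.5682, 0.2776, 0.1337]
ee_rot: [0.916, 0.401, -0.01, -0.011]
ft_force: [0.1, -0.8, -1.7]
opening: 0.62
```

```bash
python3 - <<'E'
from m import *
go(.572,.276,.032)
E
```

```text
t 21.625 p [0.5682 0.2776 0.1337] op 0.62 F [ 0.1 -0.8 -1.7]
x [ 0.679  0.734 -0.011] y [ 0.734 -0.679 -0.028] z [-0.028  0.011 -1.   ]
slide mm [  2.5   6.7 101.5] norm 101.8
jaw heading -42.8 q6 1.1
```

Emit:
drive_tool([
  [2,6,40],
  [0,0,40],
  [0,0,20],
  [0,0,0],
], roll=[0,0,0,0], jaw=[42,42,42,42])

```text
time: 22.12
ee_pos: [0.5655, 0.2732, 0.0246]
ee_rot: [0.916, 0.401, -0.016, -0.011]
ft_force: [-0.1, -0.3, -0.4]
opening: 0.621
```

Emit:
drive_tool([
  [0,0,5],
  [0,0,4],
], roll=[0,0], jaw=[42,42])

```text
time: 22.38
ee_pos: [0.5669, 0.274, 0.0239]
ee_rot: [0.916, 0.401, -0.016, -0.011]
ft_force: [-8.9, -2.5, 14.1]
opening: 0.617
```

Emit:
drive_tool([
  [0,0,0],
  [0,0,0],
  [0,0,0],
  [0,0,-30],
  [0,0,-50],
], roll=[0,0,0,0,0], jaw=[60,70,70,70,85])

```text
time: 23.0
ee_pos: [0.5692, 0.2729, 0.1053]
ee_rot: [0.916, 0.401, -0.016, -0.011]
ft_force: [0.6, -0.3, 0.1]
opening: 0.991
```

Emit:
drive_tool([
  [0,0,-50],
  [0,0,0],
], roll=[0,0], jaw=[85,85])

```text
time: 23.25
ee_pos: [0.574, 0.2735, 0.1622]
ee_rot: [0.916, 0.401, -0.012, -0.011]
ft_force: [-0.3, -0.4, 0.9]
opening: 0.996
```

```bash
python3 - <<'E'
from m import *
d=snap('side','s15.png'); fruits(d); cv2.imwrite('pics/s15z.png',cv2.resize(cv2.imread('pics/s15.png')[140:340,140:380],None,fx=3,fy=3,interpolation=cv2.INTER_CUBIC))
go(.389,.2685,.14,7)
E
```

```text
lemon px [345.6 213.1] rect (345.5, 213.0) A 309 xy [ 0.4028 -0.171 ] rectxy [ 0.4031 -0.1713] axis 100.0 len [0.054 0.119]
lemon px [220.6 296.7] rect (220.9, 296.6) A 740 xy [0.5699 0.2663] rectxy [0.5694 0.2659] axis 110.0 len [0.064 0.093]
lemon px [309.1 316.1] rect (309.0, 316.0) A 708 xy [0.3897 0.2694] rectxy [0.39   0.2693] axis 102.0 len [0.053 0.088]
lime px [248.6 183.4] rect (248.5, 183.5) A 170 xy [ 0.7349 -0.3004] rectxy [ 0.7349 -0.2995] axis 114.0 len [0.049 0.116]
t 23.3 p [0.5723 0.2729 0.1591] op 0.991 F [ 0.4  0.1 -0.6]
x [ 0.679  0.734 -0.017] y [ 0.734 -0.679 -0.031] z [-0.035  0.008 -0.999]
slide mm [-127.3 -130.9   25.4] norm 184.4
jaw heading -42.8 q6 1.09
roll deg -49.8 or 130.2
```

View pics/s15z.png

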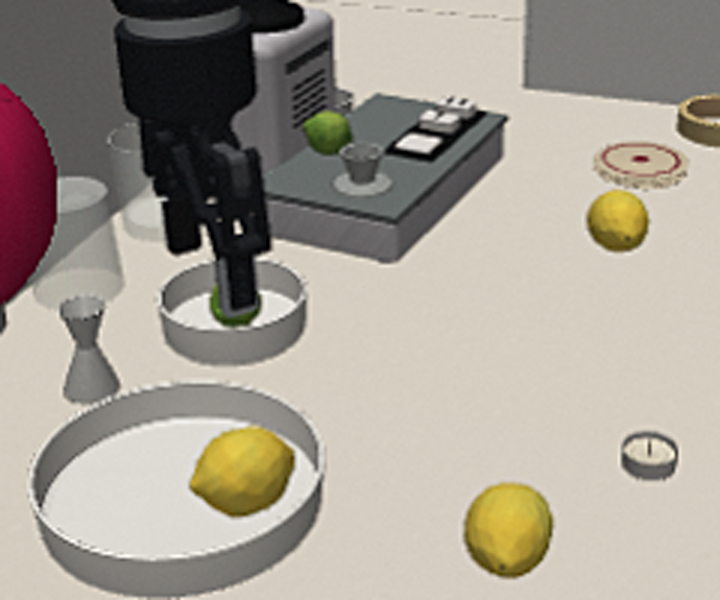

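Emit:
drive_tool([
  [-32,-33,0],
  [-32,-33,0],
  [-32,-33,3],
  [-31,-32,3],
  [0,0,0],
], roll=[0,0,0,0,0], jaw=[85,85,85,85,85])

```text
time: 23.92
ee_pos: [0.3803, 0.2658, 0.1494]
ee_rot: [0.916, 0.4, -0.022, -0.011]
ft_force: [0.1, -0.2, 0.4]
opening: 0.995
```

```bash
python3 - <<'E'
from m import *
d=snap('side','s16.png'); fruits(d); cv2.imwrite('pics/s16z.png',cv2.resize(cv2.imread('pics/s16.png')[140:230,210:320],None,fx=6,fy=6,interpolation=cv2.INTER_CUBIC))
print()
d=snap('top','t16.png'); fruits(d); cv2.imwrite('pics/t16z.png',cv2.resize(cv2.imread('pics/t16.png')[120:240,130:410],None,fx=2.8,fy=2.8,interpolation=cv2.INTER_CUBIC))
go(.389,.2685,.14,7)
E
```

```text
lemon px [347.8 211.6] rect (347.6, 211.6) A 205 xy [ 0.3987 -0.1815] rectxy [ 0.3991 -0.1812] axis 110.0 len [0.044 0.12 ]
lemon px [220.6 296.7] rect (220.9, 296.6) A 739 xy [0.5699 0.2664] rectxy [0.5694 0.2659] axis 110.0 len [0.064 0.093]
lemon px [309.1 316.1] rect (309.0, 316.0) A 707 xy [0.3897 0.2695] rectxy [0.39   0.2693] axis 101.0 len [0.053 0.088]
lime px [248.6 183.4] rect (248.5, 183.5) A 171 xy [ 0.7351 -0.3005] rectxy [ 0.7349 -0.2995] axis 115.0 len [0.049 0.116]
lime px [218. 240.] rect (218.0, 240.0) A 210 xy [0.6749 0.055 ] rectxy [0.675  0.0547] axis 118.0 len [0.041 0.078]

lemon px [175.4 206. ] rect (175.5, 206.0) A 325 xy [0.565 0.274] rectxy [0.565  0.2736] axis 49.0 len [0.05  0.065]
lemon px [338.9 263. ] rect (339.0, 263.0) A 336 xy [ 0.4003 -0.1742] rectxy [ 0.4003 -0.1744] axis 113.0 len [0.05  0.065]
lemon px [180.7 271.4] rect (180.5, 271.5) A 216 xy [0.3849 0.259 ] rectxy [0.3847 0.2595] axis 126.0 len [0.039 0.053]
lime px [341.5 157.4] rect (341.5, 157.5) A 177 xy [ 0.6945 -0.1911] rectxy [ 0.6943 -0.191 ] axis -166.0 len [0.039 0.046]
lime px [251.5 167.8] rect (251.5, 168.0) A 145 xy [0.6696 0.0619] rectxy [0.669 0.062] axis 76.0 len [0.037 0.04 ]
t 24.025 p [0.3832 0.2663 0.1507] op 0.997 F [-0.1  0.6  0.8]
x [ 0.68   0.732 -0.03 ] y [ 0.732 -0.681 -0.036] z [-0.047  0.003 -0.999]
slide mm [ 5.9  3.1 10.4] norm 12.4
jaw heading -42.9 q6 1.22
roll deg -49.9 or 130.1
```

View pics/s16z.png

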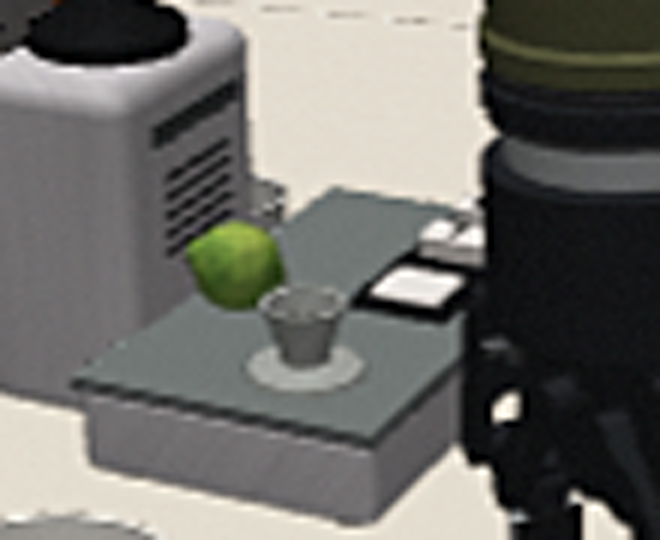

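View pics/t16z.png

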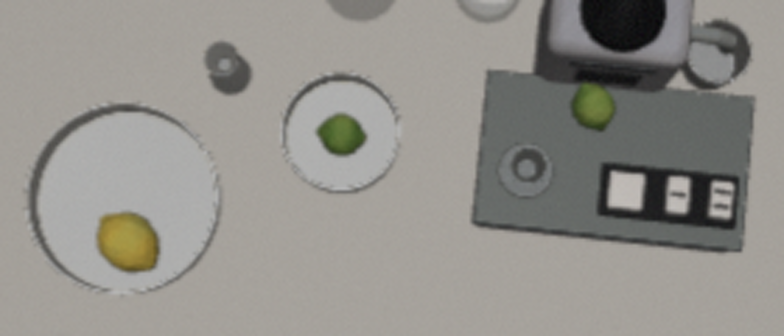

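Emit:
drive_tool([
  [5,3,0],
  [0,0,0],
  [0,0,0],
  [0,0,0],
  [0,0,0],
], roll=[-10,-10,-10,-10,-10], jaw=[85,85,85,85,85])

```text
time: 24.65
ee_pos: [0.3956, 0.2679, 0.1492]
ee_rot: [0.653, 0.757, -0.015, -0.018]
ft_force: [-0.1, -0.7, 0.2]
opening: 1.001
```

```bash
python3 - <<'E'
from m import *
go(.389,.2685,.013,7)
S=np.load('pics/s16.png.npz');T=np.load('pics/t16.png.npz')
(o1,r1),(o2,r2)=ray(S,248.6,183.4),ray(T,341.5,157.4)
A=np.c_[r1,-r2]; t=np.linalg.lstsq(A,o2-o1,rcond=None)[0]; print('lime tri',o1+t[0]*r1,o2+t[1]*r2)
c=at(T,341.5,157.4,.076);print(c)
X=np.array([.9925,-.122,0]);Y=np.array([.122,.9925,0]);cup=np.array([.6247,-.118,.09])
print('behind cup',(c-cup)@X,'left',(c-cup)@Y)
im=cv2.imread('pics/t16.png');cv2.imwrite('pics/t16y.png',cv2.resize(im[90:215,290:410],None,fx=6,fy=4.8,interpolation=cv2.INTER_CUBIC))
E
```

```text
t 24.65 p [0.3956 0.2679 0.1492] op 1.001 F [-0.1 -0.7  0.2]
x [-0.147  0.989  0.009] y [ 0.988  0.147 -0.046] z [-0.047  0.002 -0.999]
slide mm [ 4.000e-01 -1.000e-01  1.363e+02] norm 136.3
jaw heading 8.5 q6 0.31
roll deg 1.5 or -178.5
lime tri [ 0.68654475 -0.18328026  0.07387201] [ 0.68408631 -0.1841249   0.07349239]
[ 0.68358577 -0.18379503  0.076     ]
behind cup 0.06647112179534566 left -0.05811750801807563
```

View pics/t16y.png

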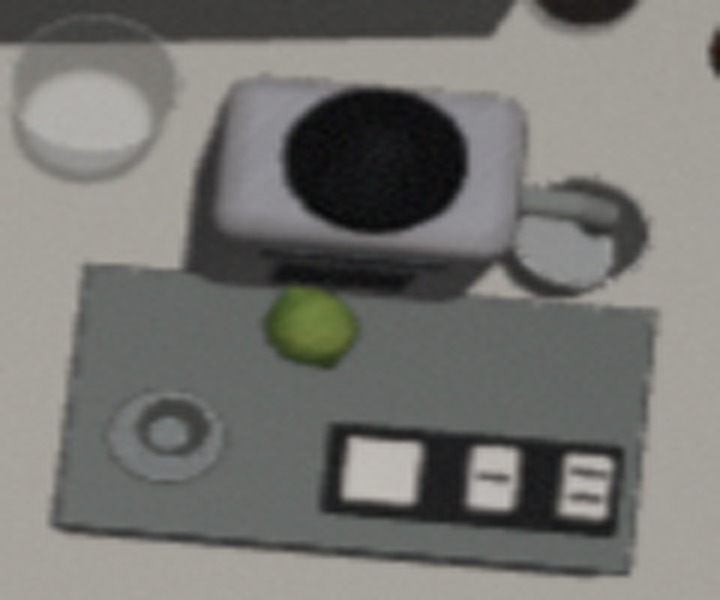

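Emit:
drive_tool([
  [0,0,45],
  [0,0,45],
  [0,0,40],
  [0,0,4],
  [0,0,0],
], roll=[0,0,0,0,0], jaw=[85,85,85,85,85])

```text
time: 25.28
ee_pos: [0.3982, 0.2692, 0.0134]
ee_rot: [0.654, 0.756, -0.012, -0.017]
ft_force: [0.3, -0.3, 0.4]
opening: 0.994
```

```bash
python3 - <<'E'
from m import *
go(.389,.2685,.014,7)
E
```

```text
t 25.275 p [0.3982 0.2692 0.0134] op 0.994 F [ 0.3 -0.3  0.4]
x [-0.144  0.99   0.01 ] y [ 0.989  0.144 -0.041] z [-0.042  0.004 -0.999]
slide mm [ 0.6 -9.2 -0.2] norm 9.2
jaw heading 8.3 q6 0.31
roll deg 1.3 or -178.7
```

Emit:
drive_tool([
  [0,-9,0],
  [0,0,0],
  [0,0,0],
  [0,0,0],
  [0,0,0],
], roll=[0,0,0,0,0], jaw=[85,85,42,42,42])

```text
time: 25.9
ee_pos: [0.3924, 0.2697, 0.0193]
ee_rot: [0.654, 0.756, -0.008, -0.015]
ft_force: [-0.0, -0.5, -1.6]
opening: 0.605
```

Emit:
drive_tool([
  [0,0,0],
  [0,0,0],
  [0,0,-45],
  [0,0,-45],
  [0,0,-45],
], roll=[0,0,0,0,0], jaw=[42,42,42,42,42])

```text
time: 26.52
ee_pos: [0.3931, 0.2665, 0.1513]
ee_rot: [0.654, 0.756, -0.014, -0.018]
ft_force: [-0.1, 0.5, -1.1]
opening: 0.608
```

```bash
python3 - <<'E'
from m import *
go(.628,.315,.14,-20); d=snap('side','s17.png'); cv2.imwrite('pics/s17z.png',cv2.resize(cv2.imread('pics/s17.png')[140:340,140:380],None,fx=3,fy=3,interpolation=cv2.INTER_CUBIC))
E
```

```text
t 26.525 p [0.3931 0.2665 0.1513] op 0.608 F [-0.1  0.5 -1.1]
x [-0.144  0.99   0.008] y [ 0.989  0.144 -0.045] z [-0.045  0.002 -0.999]
slide mm [ 14.1 239.7   0.7] norm 240.1
jaw heading 8.3 q6 0.32
roll deg 28.3 or -151.7
```

View pics/s17z.png

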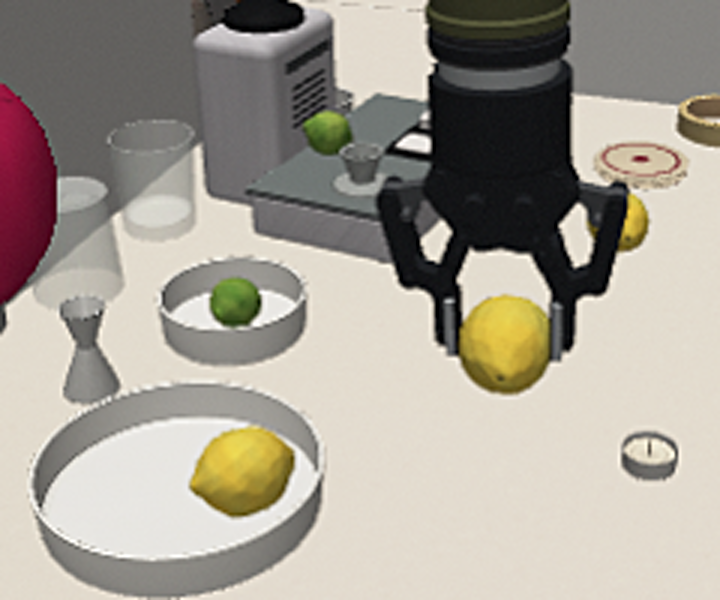

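Emit:
drive_tool([
  [4,49,-1],
  [4,49,-1],
  [3,49,-1],
  [3,48,-1],
  [3,46,0],
], roll=[0,0,0,0,0], jaw=[42,42,42,42,42])

```text
time: 27.2
ee_pos: [0.6382, 0.3219, 0.1557]
ee_rot: [0.653, 0.757, -0.007, -0.015]
ft_force: [-1.0, -1.0, -1.3]
opening: 0.605
```

Emit:
drive_tool([
  [0,0,0],
  [0,0,0],
  [0,0,0],
  [0,0,0],
], roll=[10,10,8,0], jaw=[42,42,42,42])

```text
time: 27.7
ee_pos: [0.6406, 0.3213, 0.1489]
ee_rot: [0.822, 0.57, -0.014, -0.013]
ft_force: [-0.4, 0.7, -1.0]
opening: 0.606
```

```bash
python3 - <<'E'
from m import *
go(.632,.317,.035,-20)
E
```

```text
t 27.7 p [0.6406 0.3213 0.1489] op 0.606 F [-0.4  0.7 -1. ]
x [ 0.351  0.936 -0.007] y [ 0.936 -0.351 -0.038] z [-0.038  0.006 -0.999]
slide mm [ -6.2  -2.2 114.1] norm 114.3
jaw heading -20.5 q6 0.73
roll deg -0.5 or 179.5
```

Emit:
drive_tool([
  [-6,-2,40],
  [0,0,40],
  [0,0,32],
  [0,0,0],
], roll=[0,0,0,0], jaw=[42,42,42,42])

```text
time: 28.2
ee_pos: [0.6323, 0.3172, 0.0339]
ee_rot: [0.819, 0.574, -0.013, -0.013]
ft_force: [0.1, -0.5, -1.0]
opening: 0.609
```

Emit:
drive_tool([
  [0,0,5],
  [0,0,4],
], roll=[0,0], jaw=[42,42])

```text
time: 28.45
ee_pos: [0.634, 0.3181, 0.0277]
ee_rot: [0.818, 0.575, -0.011, -0.013]
ft_force: [0.6, 0.7, -0.4]
opening: 0.607
```

Emit:
drive_tool([
  [0,0,3],
  [0,0,0],
  [0,0,0],
  [0,0,0],
  [0,0,-25],
], roll=[0,0,0,0,0], jaw=[42,60,68,68,68])

```text
time: 29.08
ee_pos: [0.6353, 0.3181, 0.0513]
ee_rot: [0.818, 0.575, -0.01, -0.013]
ft_force: [0.2, -0.5, -0.9]
opening: 0.797
```

Emit:
drive_tool([
  [0,0,-50],
  [0,0,-50],
  [0,0,0],
], roll=[0,0,0], jaw=[85,85,85])

```text
time: 29.45
ee_pos: [0.6398, 0.3177, 0.1573]
ee_rot: [0.818, 0.575, -0.008, -0.012]
ft_force: [0.5, -0.4, -0.1]
opening: 0.995
```

```bash
python3 - <<'E'
from m import *
d=snap('side','s18.png'); fruits(d); cv2.imwrite('pics/s18z.png',cv2.resize(cv2.imread('pics/s18.png')[140:340,140:380],None,fx=3,fy=3,interpolation=cv2.INTER_CUBIC))
go(.402,-.173,.16,23)
E
```

```text
lemon px [345.6 213.1] rect (345.5, 213.0) A 309 xy [ 0.4028 -0.171 ] rectxy [ 0.4031 -0.1713] axis 100.0 len [0.054 0.119]
lemon px [220.6 296.7] rect (220.9, 296.6) A 740 xy [0.5699 0.2663] rectxy [0.5694 0.2659] axis 110.0 len [0.064 0.093]
lemon px [177.5 304.4] rect (178.0, 304.5) A 716 xy [0.6388 0.3144] rectxy [0.6378 0.3142] axis 116.0 len [0.059 0.091]
lime px [248.7 183.4] rect (248.9, 183.7) A 169 xy [ 0.7348 -0.3004] rectxy [ 0.7331 -0.2984] axis 114.0 len [0.049 0.116]
lime px [218. 240.] rect (218.0, 240.0) A 210 xy [0.6749 0.055 ] rectxy [0.675  0.0547] axis 118.0 len [0.041 0.078]
t 29.5 p [0.6382 0.317  0.1541] op 0.999 F [ 0.5 -0.2 -0.3]
x [ 0.339  0.941 -0.002] y [ 0.94  -0.339 -0.033] z [-0.031  0.009 -0.999]
slide mm [-541.1  -56.3   -2.8] norm 544.0
jaw heading -19.8 q6 0.72
roll deg -42.8 or 137.2
```

View pics/s18z.png

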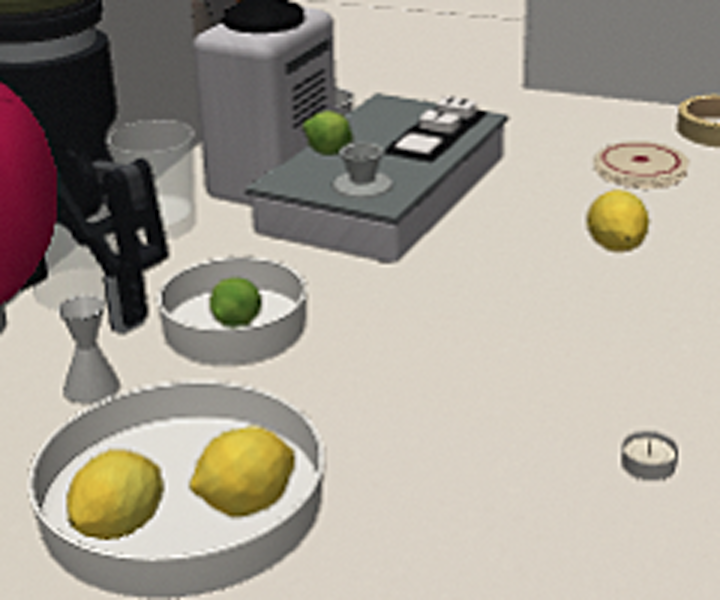

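Emit:
drive_tool([
  [-55,-6,0],
  [-55,-6,0],
  [-55,-6,0],
  [-55,-6,0],
  [-55,-6,0],
], roll=[0,0,0,0,0], jaw=[85,85,85,85,85])

```text
time: 30.12
ee_pos: [0.5098, 0.0637, 0.1466]
ee_rot: [0.816, 0.577, -0.016, -0.015]
ft_force: [0.4, 0.3, 1.3]
opening: 0.993
```

Emit:
drive_tool([
  [-55,-6,0],
  [-55,-6,0],
  [-55,-6,0],
  [-55,-6,0],
  [-35,-4,0],
], roll=[0,0,0,0,0], jaw=[85,85,85,85,85])

```text
time: 30.75
ee_pos: [0.3884, -0.1731, 0.1422]
ee_rot: [0.816, 0.577, -0.021, -0.02]
ft_force: [0.4, 0.3, -0.0]
opening: 0.991
```

Emit:
drive_tool([
  [0,0,0],
  [0,0,0],
  [0,0,0],
  [0,0,0],
  [0,0,0],
], roll=[-10,-10,-10,-10,-3], jaw=[85,85,85,85,85])

```text
time: 31.38
ee_pos: [0.3816, -0.1729, 0.1334]
ee_rot: [0.54, 0.841, -0.012, -0.034]
ft_force: [-0.0, -1.1, 0.0]
opening: 0.995
```

```bash
python3 - <<'E'
from m import *
go(.4015,-.1725,.014,23)
fruits(snap('side','s19.png'))
E
```

```text
t 31.375 p [ 0.3816 -0.1729  0.1334] op 0.995 F [-0.  -1.1  0. ]
x [-0.415  0.909  0.045] y [ 0.907  0.417 -0.056] z [-0.07   0.017 -0.997]
slide mm [-13.2  24.9 117.7] norm 121.0
jaw heading 24.7 q6 -0.96
roll deg 1.7 or -178.3
lemon px [345.6 213.1] rect (345.5, 213.0) A 309 xy [ 0.4028 -0.171 ] rectxy [ 0.4031 -0.1713] axis 100.0 len [0.054 0.119]
lemon px [220.6 296.7] rect (220.9, 296.6) A 740 xy [0.5699 0.2663] rectxy [0.5694 0.2659] axis 110.0 len [0.064 0.093]
lemon px [177.5 304.4] rect (178.0, 304.5) A 716 xy [0.6388 0.3144] rectxy [0.6378 0.3142] axis 116.0 len [0.059 0.091]
lime px [248.6 183.4] rect (248.5, 183.5) A 170 xy [ 0.7349 -0.3004] rectxy [ 0.7349 -0.2995] axis 114.0 len [0.049 0.116]
lime px [218. 240.] rect (218.0, 240.0) A 211 xy [0.6749 0.0549] rectxy [0.675  0.0547] axis 117.0 len [0.042 0.078]
```

Emit:
drive_tool([
  [-12,20,20],
  [-1,3,40],
  [0,1,30],
  [0,0,0],
  [0,0,0],
], roll=[0,0,0,0,0], jaw=[85,85,85,85,85])

```text
time: 32.05
ee_pos: [0.4004, -0.1716, 0.0359]
ee_rot: [0.541, 0.84, -0.012, -0.037]
ft_force: [0.2, -0.9, -0.2]
opening: 0.995
```

```bash
python3 - <<'E'
from m import *
go(.4015,-.1725,.014,23)
E
```

```text
t 32.05 p [ 0.4004 -0.1716  0.0359] op 0.995 F [ 0.2 -0.9 -0.2]
x [-0.412  0.91   0.049] y [ 0.908  0.415 -0.06 ] z [-0.075  0.02  -0.997]
slide mm [-2.3  1.9 21.7] norm 21.9
jaw heading 24.5 q6 -0.93
roll deg 1.5 or -178.5
```

Emit:
drive_tool([
  [-2,2,18],
  [0,0,3],
  [0,0,0],
  [0,0,0],
  [0,0,0],
], roll=[0,0,0,0,0], jaw=[85,85,42,42,42])

```text
time: 32.67
ee_pos: [0.4053, -0.1745, 0.0205]
ee_rot: [0.541, 0.84, -0.012, -0.032]
ft_force: [0.1, 0.2, -0.7]
opening: 0.611
```

Emit:
drive_tool([
  [0,0,0],
  [0,0,0],
  [0,0,-45],
  [0,0,-45],
  [0,0,-45],
], roll=[0,0,0,0,0], jaw=[42,42,42,42,42])

```text
time: 33.3
ee_pos: [0.4108, -0.1745, 0.1534]
ee_rot: [0.541, 0.84, -0.012, -0.038]
ft_force: [0.8, -1.4, -1.0]
opening: 0.613
```

```bash
python3 - <<'E'
from m import *
go(.633,.236,.16,-30); d=snap('side','s20.png'); cv2.imwrite('pics/s20z.png',cv2.resize(cv2.imread('pics/s20.png')[120:320,180:420],None,fx=3,fy=3,interpolation=cv2.INTER_CUBIC))
E
```

```text
t 33.3 p [ 0.4108 -0.1745  0.1534] op 0.613 F [ 0.8 -1.4 -1. ]
x [-0.411  0.91   0.051] y [ 0.908  0.414 -0.061] z [-0.077  0.021 -0.997]
slide mm [282.6 371.2 -15. ] norm 466.8
jaw heading 24.5 q6 -0.93
roll deg 54.5 or -125.5
```

View pics/s20z.png

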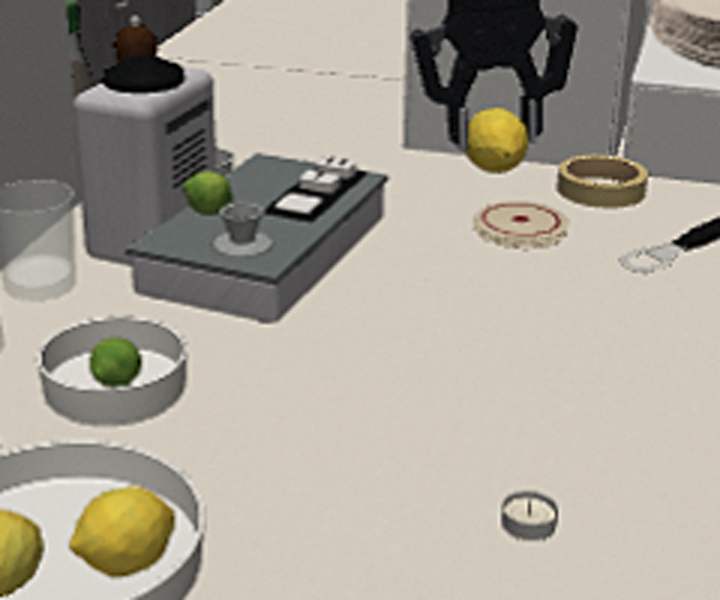

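Emit:
drive_tool([
  [35,46,-2],
  [35,46,-2],
  [35,46,-2],
  [35,46,-2],
  [35,46,-2],
], roll=[0,0,0,0,0], jaw=[42,42,42,42,42])

```text
time: 33.98
ee_pos: [0.5578, 0.0804, 0.168]
ee_rot: [0.545, 0.838, -0.011, -0.028]
ft_force: [0.7, -0.4, -0.2]
opening: 0.61
```

Emit:
drive_tool([
  [35,46,-2],
  [35,46,-2],
  [35,46,-2],
  [0,0,0],
], roll=[0,0,0,0], jaw=[42,42,42,42])

```text
time: 34.48
ee_pos: [0.6442, 0.2411, 0.1676]
ee_rot: [0.543, 0.839, -0.012, -0.029]
ft_force: [0.2, -0.0, -0.4]
opening: 0.611
```

```bash
python3 - <<'E'
from m import *
go(.631,.233,.036,28)
E
```

```text
t 34.475 p [0.6442 0.2411 0.1676] op 0.611 F [ 0.2 -0.  -0.4]
x [-0.408  0.912  0.035] y [ 0.911  0.409 -0.051] z [-0.061  0.011 -0.998]
slide mm [ -6.6  -8.6 132. ] norm 132.5
jaw heading 24.2 q6 -0.16
roll deg -3.8 or 176.2
```

Emit:
drive_tool([
  [-6,-8,45],
  [0,0,45],
  [0,0,36],
  [0,0,0],
], roll=[0,0,0,0], jaw=[42,42,42,42])

```text
time: 34.98
ee_pos: [0.6305, 0.2318, 0.0378]
ee_rot: [0.543, 0.839, -0.013, -0.029]
ft_force: [0.8, 0.3, -0.6]
opening: 0.606
```

Emit:
drive_tool([
  [0,0,5],
  [0,0,3],
], roll=[0,0], jaw=[42,42])

```text
time: 35.22
ee_pos: [0.6321, 0.2316, 0.0329]
ee_rot: [0.544, 0.839, -0.011, -0.027]
ft_force: [-0.4, 0.2, -0.7]
opening: 0.607
```

```bash
python3 - <<'E'
from m import *
go(.631,.233,.026,28);d=snap('side','s21.png'); cv2.imwrite('pics/s21z.png',cv2.resize(cv2.imread('pics/s21.png')[180:360,100:300],None,fx=3.3,fy=3.3,interpolation=cv2.INTER_CUBIC))
E
```

```text
t 35.225 p [0.6321 0.2316 0.0329] op 0.607 F [-0.4  0.2 -0.7]
x [-0.407  0.913  0.033] y [ 0.912  0.408 -0.048] z [-0.057  0.011 -0.998]
slide mm [ 1.5 -0.   7. ] norm 7.2
jaw heading 24.1 q6 -0.17
roll deg -3.9 or 176.1
```

View pics/s21z.png

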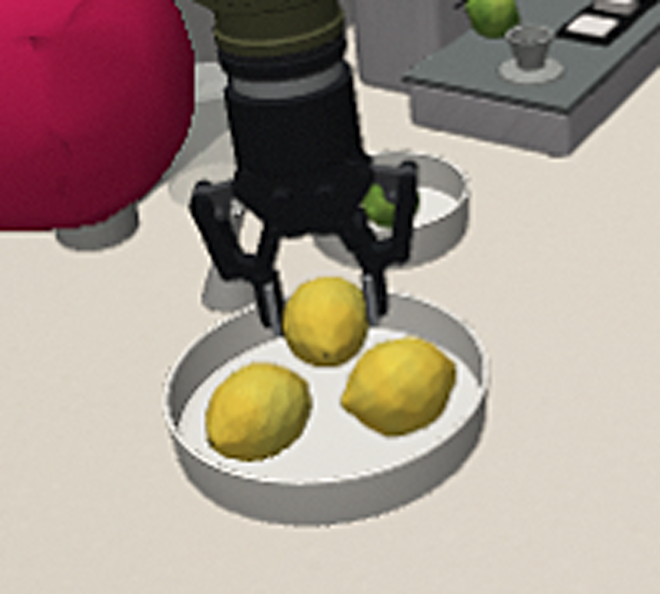

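Emit:
drive_tool([
  [0,0,5],
  [0,0,4],
  [0,0,2],
], roll=[0,0,0], jaw=[42,42,42])

```text
time: 35.65
ee_pos: [0.6337, 0.2321, 0.0248]
ee_rot: [0.544, 0.839, -0.009, -0.025]
ft_force: [-2.5, -2.3, 5.7]
opening: 0.611
```

Emit:
drive_tool([
  [0,0,0],
  [0,0,0],
  [0,0,0],
  [0,0,-30],
  [0,0,-50],
], roll=[0,0,0,0,0], jaw=[60,68,68,68,68])

```text
time: 36.28
ee_pos: [0.6343, 0.2305, 0.1003]
ee_rot: [0.544, 0.839, -0.013, -0.029]
ft_force: [0.1, 0.6, -0.2]
opening: 0.796
```

Emit:
drive_tool([
  [0,0,-50],
  [0,0,-20],
], roll=[0,0], jaw=[68,68])

```text
time: 36.52
ee_pos: [0.6399, 0.2302, 0.175]
ee_rot: [0.544, 0.839, -0.012, -0.027]
ft_force: [0.9, -0.6, 0.0]
opening: 0.794
```

```bash
python3 - <<'E'
from m import *
go(.66,-.18,.2,-97);d=snap('side','s22.png');fruits(d); cv2.imwrite('pics/s22z.png',cv2.resize(cv2.imread('pics/s22.png')[160:350,100:320],None,fx=3.3,fy=3.1,interpolation=cv2.INTER_CUBIC))
E
```

```text
t 36.525 p [0.6399 0.2302 0.175 ] op 0.794 F [ 0.9 -0.6  0. ]
x [-0.407  0.913  0.033] y [ 0.911  0.409 -0.049] z [-0.058  0.01  -0.998]
slide mm [-381.7 -150.6  -30.3] norm 411.5
jaw heading 24.1 q6 -0.17
roll deg -58.9 or 121.1
lemon px [210.8 289.6] rect (209.6, 289.5) A 1302 xy [0.5986 0.251 ] rectxy [0.6011 0.2516] axis 146.0 len [0.073 0.177]
lemon px [177.5 304.4] rect (178.0, 304.5) A 715 xy [0.6388 0.3143] rectxy [0.6378 0.3142] axis 116.0 len [0.059 0.091]
lime px [248.6 183.4] rect (248.5, 183.5) A 171 xy [ 0.7351 -0.3005] rectxy [ 0.7349 -0.2995] axis 115.0 len [0.049 0.116]
lime px [218. 240.] rect (218.0, 240.0) A 210 xy [0.6749 0.055 ] rectxy [0.675  0.0547] axis 118.0 len [0.041 0.078]
```

View pics/s22z.png

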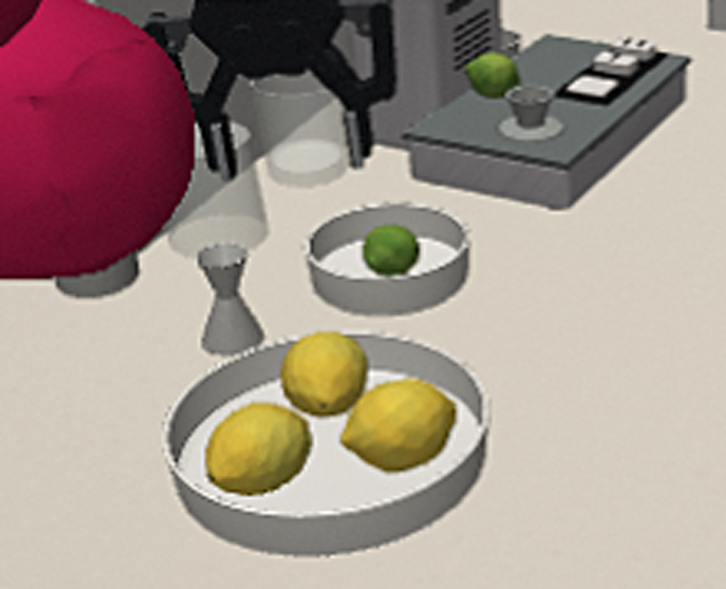

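Emit:
drive_tool([
  [-36,-49,-2],
  [-36,-49,-2],
  [-36,-49,-2],
  [-36,-49,-2],
  [-36,-40,-2],
], roll=[0,0,0,0,0], jaw=[0,0,0,0,0])

```text
time: 37.2
ee_pos: [0.4929, -0.0342, 0.1819]
ee_rot: [0.541, 0.841, -0.015, -0.032]
ft_force: [0.0, -1.3, -0.2]
opening: 0.0
```

Emit:
drive_tool([
  [0,0,0],
  [0,0,0],
  [0,0,0],
  [0,0,0],
  [0,0,0],
], roll=[-10,-10,-10,-10,-10], jaw=[0,0,0,0,0])

```text
time: 37.83
ee_pos: [0.4854, -0.0371, 0.1705]
ee_rot: [0.124, 0.991, 0.001, -0.043]
ft_force: [-0.0, 0.2, -1.0]
opening: 0.004
```

Emit:
drive_tool([
  [0,0,0],
  [0,0,0],
  [0,0,0],
], roll=[-9,0,0], jaw=[0,0,0])

```text
time: 38.2
ee_pos: [0.4824, -0.0365, 0.1647]
ee_rot: [0.045, 0.998, 0.005, -0.047]
ft_force: [0.0, 0.3, -0.1]
opening: 0.001
```

```bash
python3 - <<'E'
from m import *
go(.5,-.03,.02,-97)
E
```

```text
t 38.2 p [ 0.4824 -0.0365  0.1647] op 0.001 F [ 0.   0.3 -0.1]
x [-0.991  0.09   0.095] y [0.091 0.996 0.006] z [-0.094  0.015 -0.995]
slide mm [-30.6   7.2 142.5] norm 145.9
jaw heading 84.8 q6 -1.66
roll deg 1.8 or -178.2
```

Emit:
drive_tool([
  [-7,2,45],
  [-4,1,45],
  [-4,1,40],
  [0,0,8],
], roll=[0,0,0,0], jaw=[0,0,0,0])

```text
time: 38.7
ee_pos: [0.4859, -0.0319, 0.023]
ee_rot: [0.049, 0.998, 0.005, -0.046]
ft_force: [-0.5, 0.6, -0.5]
opening: 0.003
```

Emit:
drive_tool([
  [0,0,6],
  [0,0,5],
  [0,0,4],
], roll=[0,0,0], jaw=[0,0,0])

```text
time: 39.08
ee_pos: [0.487, -0.0322, 0.0104]
ee_rot: [0.05, 0.998, 0.005, -0.043]
ft_force: [-1.1, -0.4, 0.8]
opening: -0.002
```

```bash
python3 - <<'E'
from m import *
st()
E
```

```text
t 39.075 p [ 0.487  -0.0322  0.0104] op -0.002 F [-1.1 -0.4  0.8]
x [-0.991  0.099  0.087] y [0.1   0.995 0.005] z [-0.086  0.013 -0.996]
```

Emit:
drive_tool([
  [0,0,6],
  [0,0,5],
  [0,0,4],
  [0,0,4],
  [0,0,4],
], roll=[0,0,0,0,0], jaw=[0,0,0,0,0])

```text
time: 39.7
ee_pos: [0.4876, -0.0323, 0.0002]
ee_rot: [0.049, 0.998, 0.005, -0.047]
ft_force: [-13.6, 1.6, 29.0]
opening: -0.0
```

```bash
python3 - <<'E'
from m import *
st()
E
```

```text
t 39.7 p [ 4.876e-01 -3.230e-02  2.000e-04] op -0.0 F [-13.6   1.6  29. ]
x [-0.991  0.098  0.094] y [0.099 0.995 0.005] z [-0.093  0.014 -0.996]
```

Emit:
drive_tool([
  [5,0,3],
  [5,0,3],
  [5,0,3],
  [5,0,3],
  [5,0,3],
], roll=[0,0,0,0,0], jaw=[0,0,0,0,0])

```text
time: 40.33
ee_pos: [0.481, -0.0323, 0.0002]
ee_rot: [0.05, 0.998, 0.003, -0.025]
ft_force: [5.0, 0.8, 6.4]
opening: -0.002
```

```bash
python3 - <<'E'
from m import *
st()
E
```

```text
t 40.325 p [ 4.81e-01 -3.23e-02  2.00e-04] op -0.002 F [5.  0.8 6.4]
x [-0.994  0.1    0.05 ] y [0.1   0.995 0.003] z [-0.049  0.008 -0.999]
```

Emit:
drive_tool([
  [5,0,3],
  [5,0,3],
  [5,0,3],
  [5,0,3],
  [5,0,3],
], roll=[0,0,0,0,0], jaw=[0,0,0,0,0])

```text
time: 40.95
ee_pos: [0.4776, -0.0326, -0.0]
ee_rot: [0.051, 0.999, 0.001, 0.0]
ft_force: [4.3, 2.3, 6.6]
opening: 0.002
```

Emit:
drive_tool([
  [5,0,3],
  [5,0,3],
  [5,0,3],
  [5,0,3],
  [5,0,3],
], roll=[0,0,0,0,0], jaw=[0,0,0,0,0])

```text
time: 41.58
ee_pos: [0.477, -0.0327, 0.0002]
ee_rot: [0.052, 0.998, -0.0, 0.027]
ft_force: [5.1, 1.4, 7.5]
opening: 0.004
```

```bash
python3 - <<'E'
from m import *
st()
E
```

```text
t 41.575 p [ 4.77e-01 -3.27e-02  2.00e-04] op 0.004 F [5.1 1.4 7.5]
x [-0.993  0.104 -0.054] y [0.104 0.995 0.003] z [ 0.054 -0.003 -0.999]
```

Emit:
drive_tool([
  [5,0,3],
  [5,0,3],
  [5,0,3],
  [5,0,3],
], roll=[0,0,0,0], jaw=[0,0,0,0])

```text
time: 42.08
ee_pos: [0.477, -0.0327, 0.0005]
ee_rot: [0.053, 0.997, -0.001, 0.048]
ft_force: [4.3, 0.4, 10.1]
opening: -0.001
```

Emit:
drive_tool([
  [5,0,3],
  [5,0,3],
  [0,0,-40],
  [0,0,-50],
  [0,0,-50],
], roll=[0,0,0,0,0], jaw=[0,0,0,0,0])

```text
time: 42.7
ee_pos: [0.4566, -0.0307, 0.1379]
ee_rot: [0.054, 0.997, -0.001, 0.052]
ft_force: [0.6, 0.2, -0.2]
opening: -0.002
```

```bash
python3 - <<'E'
from m import *
X=np.array([.9925,-.122,0]);Y=np.array([.122,.9925,0]);cup=np.array([.6247,-.118,.0])
p=cup+.03*X-.058*Y; print(p); go(p[0],p[1],.14,-97)
fruits(snap('side','s23.png'))
E
```

```text
[ 0.647399 -0.179225  0.      ]
t 42.7 p [ 0.4566 -0.0307  0.1379] op -0.002 F [ 0.6  0.2 -0.2]
x [-0.989  0.107 -0.105] y [0.107 0.994 0.004] z [ 0.105 -0.007 -0.994]
slide mm [-204.8 -127.2   19. ] norm 241.8
jaw heading 83.8 q6 -1.66
roll deg 0.8 or -179.2
lemon px [210.8 289.6] rect (209.6, 289.5) A 1303 xy [0.5986 0.251 ] rectxy [0.6011 0.2516] axis 146.0 len [0.073 0.177]
lemon px [177.5 304.4] rect (178.0, 304.5) A 716 xy [0.6388 0.3144] rectxy [0.6378 0.3142] axis 116.0 len [0.059 0.091]
lime px [248.6 183.4] rect (248.5, 183.5) A 171 xy [ 0.7351 -0.3005] rectxy [ 0.7349 -0.2995] axis 115.0 len [0.049 0.116]
lime px [218. 240.] rect (218.0, 240.0) A 210 xy [0.6749 0.055 ] rectxy [0.675  0.0547] axis 118.0 len [0.041 0.078]
```

Emit:
drive_tool([
  [-41,-25,-1],
  [-41,-25,-1],
  [-41,-25,-1],
  [-41,-25,0],
  [-41,-25,0],
], roll=[0,0,0,0,0], jaw=[85,85,85,85,85])

```text
time: 43.38
ee_pos: [0.6527, -0.1796, 0.1734]
ee_rot: [0.052, 0.997, -0.001, 0.06]
ft_force: [0.2, 0.3, 0.5]
opening: 0.995
```

```bash
cat >> h.py <<'E'
JX=np.array([.9925,-.122,0]);JY=np.array([.122,.9925,0]);CUP=np.array([.6247,-.118,.0])
def jgo(xj,yj,z,yaw=None):
    p=CUP+xj*JX+yj*JY; s=read_state(); e=s['ee_pos']-CUP; print('now xj %.4f yj %.4f'%(e@JX,e@JY)); go(p[0],p[1],z,yaw)
E
python3 - <<'E'
from m import *
jgo(.03,-.058,.09,-97)
E
```

```text
now xj 0.0353 yj -0.0577
t 43.375 p [ 0.6527 -0.1796  0.1734] op 0.995 F [0.2 0.3 0.5]
x [-0.987  0.104 -0.119] y [0.104 0.995 0.004] z [ 0.119 -0.009 -0.993]
slide mm [15.2 -0.5 82.2] norm 83.6
jaw heading 84.0 q6 -1.84
roll deg 1.0 or -179.0
```

Emit:
drive_tool([
  [8,0,35],
  [5,0,35],
  [4,0,25],
  [3,0,10],
], roll=[0,0,0,0], jaw=[85,85,85,85])

```text
time: 43.88
ee_pos: [0.6481, -0.1817, 0.0625]
ee_rot: [0.054, 0.997, -0.002, 0.06]
ft_force: [0.2, -0.1, 0.7]
opening: 0.997
```

```bash
python3 - <<'E'
from m import *
jgo(.045,-.058,.064,-97)
d=snap('side','s24.png'); cv2.imwrite('pics/s24z.png',cv2.resize(cv2.imread('pics/s24.png')[120:230,200:330],None,fx=5.4,fy=5.4,interpolation=cv2.INTER_CUBIC))
E
```

```text
now xj 0.0310 yj -0.0604
t 43.875 p [ 0.6481 -0.1817  0.0625] op 0.997 F [ 0.2 -0.1  0.7]
x [-0.987  0.106 -0.12 ] y [0.107 0.994 0.003] z [ 0.119 -0.01  -0.993]
slide mm [-14.1   2.2   0.2] norm 14.3
jaw heading 83.9 q6 -1.85
roll deg 0.9 or -179.1
```

View pics/s24z.png

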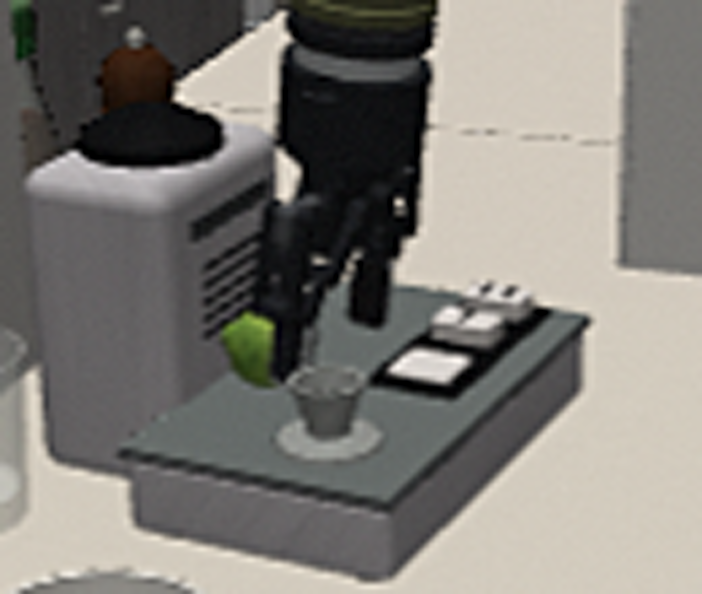

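Emit:
drive_tool([
  [-14,2,0],
  [-8,0,0],
  [0,0,0],
], roll=[0,0,0], jaw=[85,85,85])

```text
time: 44.3
ee_pos: [0.6733, -0.1825, 0.068]
ee_rot: [0.053, 0.997, -0.002, 0.062]
ft_force: [0.3, -0.5, 0.2]
opening: 0.995
```

```bash
python3 - <<'E'
from m import *
jgo(.056,-.058,.064,-97)
d=snap('side','s25.png'); cv2.imwrite('pics/s25z.png',cv2.resize(cv2.imread('pics/s25.png')[120:230,200:330],None,fx=5.4,fy=5.4,interpolation=cv2.INTER_CUBIC))
E
```

```text
now xj 0.0561 yj -0.0581
t 44.3 p [ 0.6733 -0.1825  0.068 ] op 0.995 F [ 0.3 -0.5  0.2]
x [-0.987  0.106 -0.124] y [0.107 0.994 0.002] z [ 0.124 -0.011 -0.992]
slide mm [0.6 0.1 3.9] norm 4.0
jaw heading 83.9 q6 -1.84
roll deg 0.9 or -179.1
```

View pics/s25z.png

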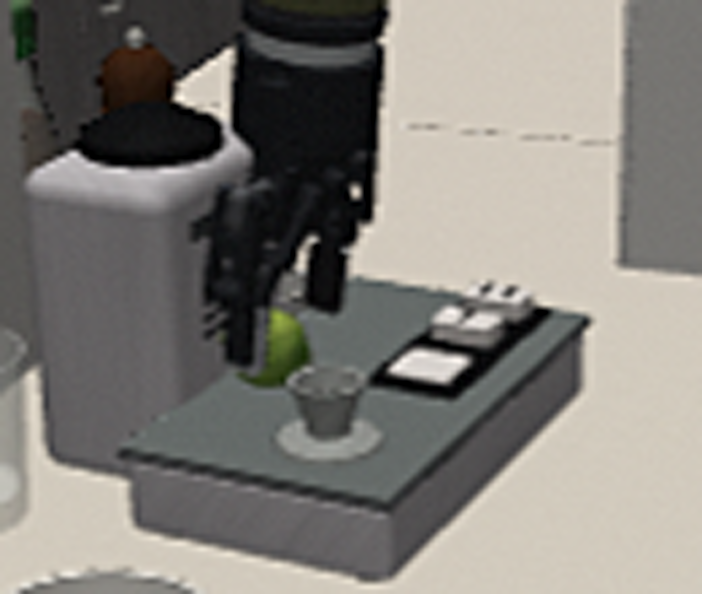

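Emit:
drive_tool([
  [-2,0,4],
  [0,0,1],
  [0,0,0],
  [0,0,0],
  [0,0,0],
], roll=[0,0,0,0,0], jaw=[85,30,30,30,30])

```text
time: 44.98
ee_pos: [0.6761, -0.1829, 0.0643]
ee_rot: [0.053, 0.997, -0.003, 0.063]
ft_force: [0.7, -0.3, 0.4]
opening: 0.492
```

Emit:
drive_tool([
  [0,0,0],
  [0,0,-5],
], roll=[0,0], jaw=[30,30])

```text
time: 45.22
ee_pos: [0.6748, -0.1826, 0.0685]
ee_rot: [0.053, 0.997, -0.002, 0.062]
ft_force: [0.1, 0.1, -0.1]
opening: 0.491
```

```bash
python3 - <<'E'
from m import *
jgo(.03,-.058,.1,-97)
d=snap('side','s26.png'); cv2.imwrite('pics/s26z.png',cv2.resize(cv2.imread('pics/s26.png')[120:230,200:330],None,fx=5.4,fy=5.4,interpolation=cv2.INTER_CUBIC))
E
```

```text
now xj 0.0576 yj -0.0580
t 45.225 p [ 0.6748 -0.1826  0.0685] op 0.491 F [ 0.1  0.1 -0.1]
x [-0.987  0.106 -0.124] y [0.107 0.994 0.002] z [ 0.123 -0.011 -0.992]
slide mm [ 23.5   0.5 -34.6] norm 41.9
jaw heading 83.9 q6 -1.84
roll deg 0.9 or -179.1
```

View pics/s26z.png

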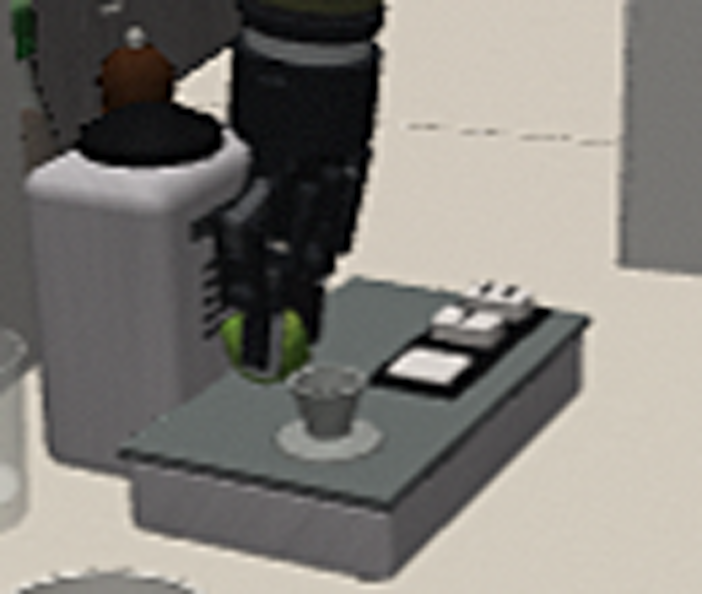

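Emit:
drive_tool([
  [8,0,-10],
  [15,0,-25],
  [20,0,-25],
  [0,0,0],
], roll=[0,0,0,0], jaw=[30,30,30,30])

```text
time: 45.78
ee_pos: [0.6228, -0.1772, 0.1266]
ee_rot: [0.053, 0.997, -0.003, 0.063]
ft_force: [0.3, -0.0, -0.6]
opening: 0.492
```

```bash
python3 - <<'E'
from m import *
jgo(.0,0,.14,-97)
d=snap('side','s27.png'); cv2.imwrite('pics/s27z.png',cv2.resize(cv2.imread('pics/s27.png')[120:230,200:330],None,fx=5.4,fy=5.4,interpolation=cv2.INTER_CUBIC))
E
```

```text
now xj 0.0053 yj -0.0590
t 45.775 p [ 0.6228 -0.1772  0.1266] op 0.492 F [ 0.3 -0.  -0.6]
x [-0.986  0.106 -0.125] y [0.107 0.994 0.001] z [ 0.125 -0.012 -0.992]
slide mm [  2.7  59.1 -13.8] norm 60.8
jaw heading 83.9 q6 -1.86
roll deg 0.9 or -179.1
```

View pics/s27z.png

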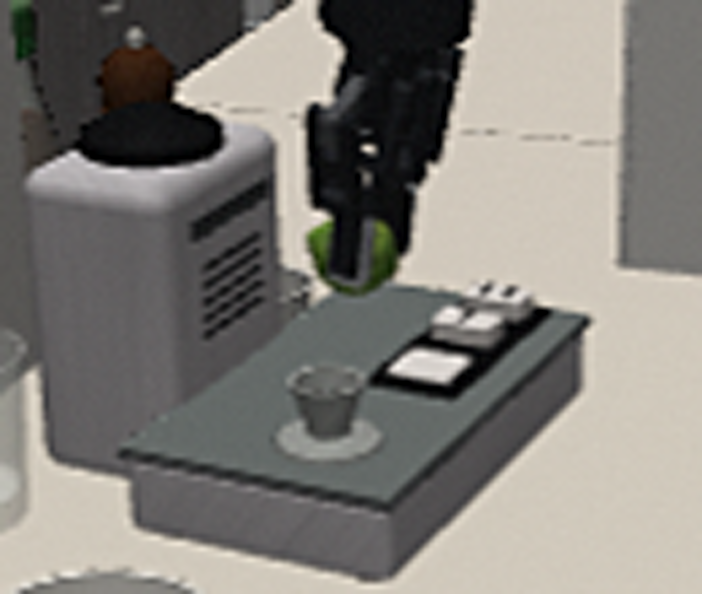

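```bash
python3 - <<'E'
from m import *
d=np.load('pics/s27.png.npz'); s=read_state()
hsv=cv2.cvtColor(d['color'],cv2.COLOR_RGB2HSV); m=cv2.inRange(hsv,(35,90,25),(70,255,255)); ys,xs=np.where(m[150:190,240:290]); ys=ys+150; xs=xs+240
print(xs.min(),xs.max(),ys.min(),ys.max(),len(xs))
u,v=(xs.min()+xs.max())/2,(ys.min()+ys.max())/2
u+=1.0 # side camera bias seen on the cup (proj 1 px right of picture)
o,r=ray(d,u,v); e=s['ee_pos']-CUP; t=((e@JY)-(o-CUP)@JY)/(r@JY); P=o+t*r-CUP
print('lime xj',P@JX,'z',P[2],'tcp xj',e@JX,'z',e[2],'offset',P@JX-e@JX,P[2]-e[2])
E
```

```text
257 273 160 173 79
lime xj 0.013414464433656539 z 0.13305973077255956 tcp xj 0.005370415472964417 z 0.12543472692367533 offset 0.008044048960692121 0.007625003848884232
```

Emit:
drive_tool([
  [4,30,-6],
  [4,29,-6],
  [2,0,-2],
  [0,0,0],
], roll=[0,0,0,0], jaw=[30,30,30,30])

```text
time: 46.32
ee_pos: [0.617, -0.1163, 0.1351]
ee_rot: [0.054, 0.997, -0.002, 0.06]
ft_force: [-0.1, -0.0, -0.6]
opening: 0.499
```

```bash
python3 - <<'E'
from m import *
jgo(-.0075,0,.102,-97)
E
```

```text
now xj -0.0079 yj 0.0007
t 46.325 p [ 0.617  -0.1163  0.1351] op 0.499 F [-0.1 -0.  -0.6]
x [-0.987  0.107 -0.12 ] y [0.108 0.994 0.002] z [ 0.12  -0.011 -0.993]
slide mm [ 3.6 -0.8 32.9] norm 33.1
jaw heading 83.8 q6 -1.76
roll deg 0.8 or -179.2
```

Emit:
drive_tool([
  [3,-1,16],
  [1,0,13],
  [0,0,0],
], roll=[0,0,0], jaw=[30,30,30])

```text
time: 46.7
ee_pos: [0.6153, -0.1188, 0.1014]
ee_rot: [0.055, 0.997, -0.002, 0.059]
ft_force: [0.5, -0.5, -0.3]
opening: 0.494
```

```bash
python3 - <<'E'
from m import *
jgo(-.0075,0,.094,-97)
d=snap('side','s28.png'); cv2.imwrite('pics/s28z.png',cv2.resize(cv2.imread('pics/s28.png')[140:230,210:320],None,fx=6,fy=6,interpolation=cv2.INTER_CUBIC))
E
```

```text
now xj -0.0092 yj -0.0019
t 46.7 p [ 0.6153 -0.1188  0.1014] op 0.494 F [ 0.5 -0.5 -0.3]
x [-0.987  0.109 -0.117] y [0.11  0.994 0.002] z [ 0.116 -0.01  -0.993]
slide mm [-0.9  1.9  7.5] norm 7.8
jaw heading 83.7 q6 -1.76
roll deg 0.7 or -179.3
```

View pics/s28z.png

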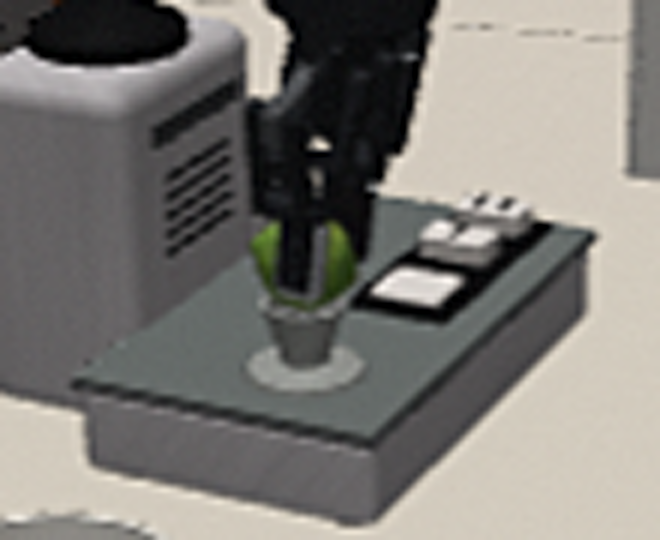

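Emit:
drive_tool([
  [0,2,4],
  [0,0,3],
], roll=[0,0], jaw=[30,30])

```text
time: 47.0
ee_pos: [0.618, -0.1175, 0.0966]
ee_rot: [0.055, 0.997, -0.003, 0.06]
ft_force: [-2.9, -0.7, 6.7]
opening: 0.493
```

```bash
python3 - <<'E'
from m import *
jgo(-.0075,0,.094,-97)
E
```

```text
now xj -0.0067 yj -0.0004
t 47.0 p [ 0.618  -0.1175  0.0966] op 0.493 F [-2.9 -0.7  6.7]
x [-0.987  0.109 -0.121] y [0.11  0.994 0.002] z [ 0.12  -0.012 -0.993]
slide mm [1.1 0.4 2.5] norm 2.7
jaw heading 83.7 q6 -1.76
roll deg 0.7 or -179.3
```

Contact. Hold gently for a while so it counts as settled, then release.

Emit:
drive_tool([
  [1,0,1.5],
  [1,0,1.5],
  [0,0,1],
  [0,0,1],
  [0,0,1],
], roll=[0,0,0,0,0], jaw=[30,30,30,30,30])

```text
time: 47.62
ee_pos: [0.6186, -0.1179, 0.0964]
ee_rot: [0.054, 0.997, -0.003, 0.062]
ft_force: [-5.1, 0.7, 7.5]
opening: 0.493
```

```bash
python3 - <<'E'
from m import *
jgo(-.0075,0,.094,-97)
d=snap('side','s29.png'); cv2.imwrite('pics/s29z.png',cv2.resize(cv2.imread('pics/s29.png')[140:230,210:320],None,fx=6,fy=6,interpolation=cv2.INTER_CUBIC))
E
```

```text
now xj -0.0061 yj -0.0007
t 47.625 p [ 0.6186 -0.1179  0.0964] op 0.493 F [-5.1  0.7  7.5]
x [-0.986  0.108 -0.125] y [ 0.109  0.994 -0.   ] z [ 0.124 -0.014 -0.992]
slide mm [1.7 0.7 2.2] norm 2.8
jaw heading 83.7 q6 -1.76
roll deg 0.7 or -179.3
```

View pics/s29z.png

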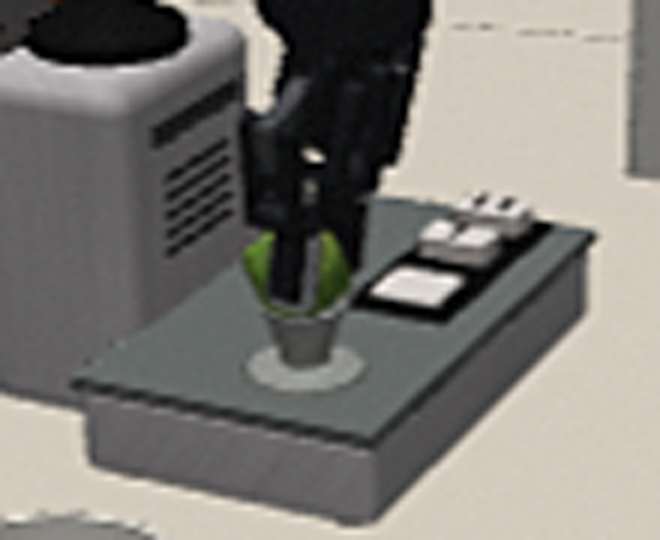

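Emit:
drive_tool([
  [2,0,0],
  [0,0,0],
  [0,0,0],
  [0,0,0],
  [0,0,0],
], roll=[0,0,0,0,0], jaw=[30,30,50,60,75])

```text
time: 48.3
ee_pos: [0.6166, -0.1176, 0.0952]
ee_rot: [0.054, 0.997, -0.003, 0.063]
ft_force: [-0.9, 0.6, 0.4]
opening: 0.875
```

Emit:
drive_tool([
  [0,0,-20],
  [0,0,-40],
  [0,0,-40],
  [0,0,0],
], roll=[0,0,0,0], jaw=[85,85,85,85])

```text
time: 48.8
ee_pos: [0.6041, -0.1162, 0.2011]
ee_rot: [0.054, 0.996, -0.004, 0.064]
ft_force: [0.1, 0.9, -1.0]
opening: 0.993
```

```bash
python3 - <<'E'
from m import *
jgo(-.01,-.147,.12,-97)
d=snap('side','s30.png'); fruits(d)
E
```

```text
now xj -0.0207 yj -0.0007
t 48.8 p [ 0.6041 -0.1162  0.2011] op 0.993 F [ 0.1  0.9 -1. ]
x [-0.986  0.108 -0.127] y [ 0.109  0.994 -0.   ] z [ 0.126 -0.014 -0.992]
slide mm [   1.7 -146.4   81.6] norm 167.6
jaw heading 83.8 q6 -1.76
roll deg 0.8 or -179.2
lemon px [210.8 289.6] rect (209.6, 289.5) A 1303 xy [0.5986 0.251 ] rectxy [0.6011 0.2516] axis 146.0 len [0.073 0.177]
lemon px [177.5 304.4] rect (178.0, 304.5) A 715 xy [0.6388 0.3143] rectxy [0.6378 0.3142] axis 116.0 len [0.059 0.091]
lime px [260.2 184.4] rect (260.3, 184.3) A 198 xy [ 0.6969 -0.3033] rectxy [ 0.697  -0.3046] axis 114.0 len [0.052 0.125]
lime px [217.8 240. ] rect (217.5, 240.0) A 206 xy [0.6753 0.055 ] rectxy [0.6761 0.0551] axis 117.0 len [0.04  0.079]
```

View pics/s30.png

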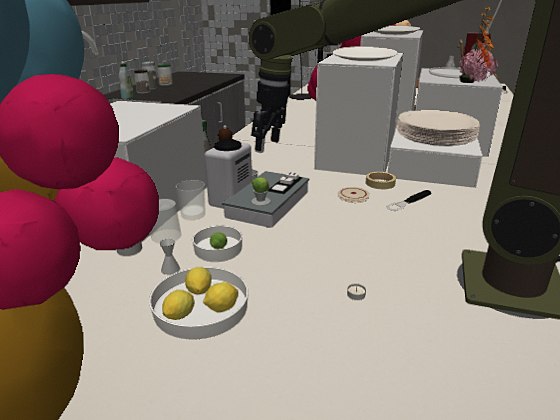

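Emit:
drive_tool([
  [0,-37,0],
  [0,-37,0],
  [0,-37,0],
  [0,-35,0],
  [0,0,0],
], roll=[0,0,0,0,0], jaw=[0,0,0,0,0])

```text
time: 49.48
ee_pos: [0.584, -0.2629, 0.1927]
ee_rot: [0.053, 0.997, -0.001, 0.058]
ft_force: [-0.5, 0.4, 0.7]
opening: 0.003
```

```bash
python3 - <<'E'
from m import *
jgo(-.01,-.147,.085,-97)
d=snap('top','t30.png'); fruits(d)
E
```

```text
now xj -0.0227 yj -0.1487
t 49.475 p [ 0.584  -0.2629  0.1927] op 0.003 F [-0.5  0.4  0.7]
x [-0.988  0.106 -0.115] y [0.107 0.994 0.004] z [ 0.115 -0.008 -0.993]
slide mm [ -0.3   1.1 108.4] norm 108.4
jaw heading 83.9 q6 -2.01
roll deg 0.9 or -179.1
lemon px [159.4 181.4] rect (159.5, 181.5) A 316 xy [0.6347 0.3188] rectxy [0.6344 0.3186] axis 70.0 len [0.049 0.065]
lemon px [189.4 180.8] rect (189.5, 181.0) A 320 xy [0.6348 0.2352] rectxy [0.6343 0.2348] axis 114.0 len [0.049 0.065]
lemon px [175.4 206.1] rect (175.5, 206.0) A 323 xy [0.5648 0.274 ] rectxy [0.565  0.2736] axis 49.0 len [0.05  0.064]
lime px [251.5 167.8] rect (251.5, 168.0) A 145 xy [0.6696 0.0619] rectxy [0.669 0.062] axis 76.0 len [0.037 0.04 ]
lime px [318.2 177.9] rect (318.0, 178.0) A 176 xy [ 0.6376 -0.1241] rectxy [ 0.6373 -0.1235] axis -152.0 len [0.04  0.044]
```

Emit:
drive_tool([
  [0,1,40],
  [0,0,40],
  [0,0,25],
  [0,0,0],
], roll=[0,0,0,0], jaw=[0,0,0,0])

```text
time: 50.02
ee_pos: [0.5964, -0.2563, 0.0841]
ee_rot: [0.051, 0.997, 0.001, 0.056]
ft_force: [-0.2, 0.2, -0.1]
opening: 0.003
```

```bash
python3 - <<'E'
from m import *
jgo(-.01,-.147,.068,-97)
d=snap('side','s31.png'); cv2.imwrite('pics/s31z.png',cv2.resize(cv2.imread('pics/s31.png')[140:230,210:340],None,fx=6,fy=6,interpolation=cv2.INTER_CUBIC))
E
```

```text
now xj -0.0112 yj -0.1407
t 50.025 p [ 0.5964 -0.2563  0.0841] op 0.003 F [-0.2  0.2 -0.1]
x [-0.988  0.102 -0.112] y [0.102 0.995 0.007] z [ 0.113 -0.004 -0.994]
slide mm [ 0.7 -6.4 16. ] norm 17.3
jaw heading 84.2 q6 -2.01
roll deg 1.2 or -178.8
```

View pics/s31z.png

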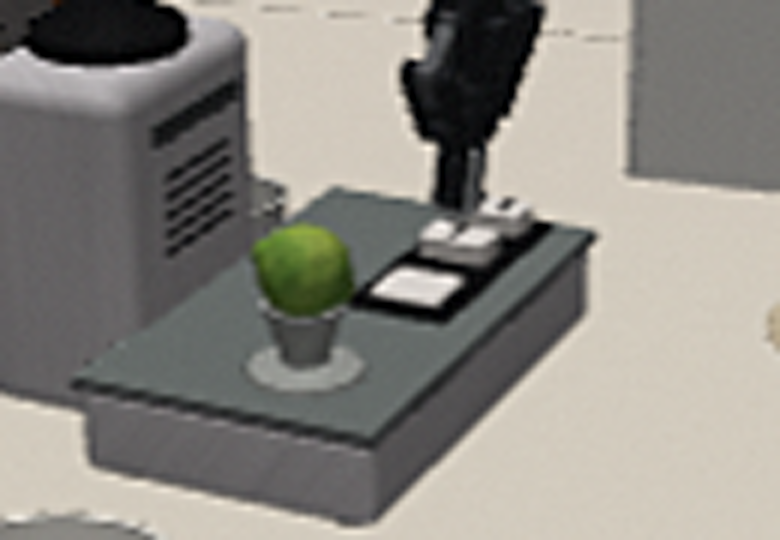

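Emit:
drive_tool([
  [0,-6,3],
  [0,0,5],
  [0,0,3],
], roll=[0,0,0], jaw=[0,0,0])

```text
time: 50.45
ee_pos: [0.6002, -0.2637, 0.0787]
ee_rot: [0.051, 0.997, -0.001, 0.061]
ft_force: [-0.1, -0.1, 0.2]
opening: -0.006
```

```bash
python3 - <<'E'
from m import *
jgo(-.01,-.147,.062,-97)
E
```

```text
now xj -0.0066 yj -0.1476
t 50.45 p [ 0.6002 -0.2637  0.0787] op -0.006 F [-0.1 -0.1  0.2]
x [-0.988  0.101 -0.121] y [0.101 0.995 0.004] z [ 0.121 -0.009 -0.993]
slide mm [ 5.4  0.6 16.1] norm 17.0
jaw heading 84.2 q6 -2.02
roll deg 1.2 or -178.8
```

Emit:
drive_tool([
  [4,0,6],
  [1,0,6],
  [0,0,5],
  [0,0,5],
], roll=[0,0,0,0], jaw=[0,0,0,0])

```text
time: 50.95
ee_pos: [0.5979, -0.2641, 0.0621]
ee_rot: [0.05, 0.997, -0.001, 0.06]
ft_force: [-24.1, 8.4, 43.7]
opening: -0.001
```

Emit:
drive_tool([
  [0,0,4],
  [0,0,4],
], roll=[0,0], jaw=[0,0])

```text
time: 51.2
ee_pos: [0.5978, -0.264, 0.0624]
ee_rot: [0.05, 0.997, -0.0, 0.057]
ft_force: [-15.1, 5.8, 23.5]
opening: 0.0
```

Bottomed. Hold briefly, then retract.

Emit:
drive_tool([
  [0,0,2],
  [0,0,-20],
  [0,0,-40],
  [0,0,-50],
], roll=[0,0,0,0], jaw=[0,0,0,0])

```text
time: 51.7
ee_pos: [0.582, -0.2615, 0.168]
ee_rot: [0.05, 0.997, 0.003, 0.051]
ft_force: [0.3, -0.1, 0.4]
opening: 0.003
```

Emit:
drive_tool([
  [30,0,-20],
  [30,0,0],
  [0,0,0],
  [0,0,0],
], roll=[0,0,0,0], jaw=[0,0,0,0])

```text
time: 52.2
ee_pos: [0.522, -0.2571, 0.1874]
ee_rot: [0.049, 0.997, 0.0, 0.056]
ft_force: [-0.0, 0.9, 0.2]
opening: 0.002
```

```bash
python3 - <<'E'
from m import *
st()
d=snap('side','s32.png'); fruits(d); cv2.imwrite('pics/s32z.png',cv2.resize(cv2.imread('pics/s32.png')[140:340,140:350],None,fx=3.8,fy=3,interpolation=cv2.INTER_CUBIC))
d=snap('top','t32.png'); fruits(d)
E
```

```text
t 52.2 p [ 0.522  -0.2571  0.1874] op 0.002 F [-0.   0.9  0.2]
x [-0.989  0.099 -0.111] y [0.099 0.995 0.006] z [ 0.111 -0.005 -0.994]
lemon px [210.8 289.6] rect (209.6, 289.5) A 1302 xy [0.5986 0.251 ] rectxy [0.6011 0.2516] axis 146.0 len [0.073 0.177]
lemon px [177.5 304.4] rect (178.0, 304.5) A 715 xy [0.6388 0.3143] rectxy [0.6378 0.3142] axis 116.0 len [0.059 0.091]
lime px [260.2 184.5] rect (260.4, 184.3) A 199 xy [ 0.6967 -0.303 ] rectxy [ 0.6967 -0.3045] axis 114.0 len [0.052 0.126]
lime px [217.8 240. ] rect (217.5, 240.0) A 206 xy [0.6753 0.055 ] rectxy [0.6761 0.0551] axis 117.0 len [0.04  0.079]
lemon px [159.4 181.4] rect (159.5, 181.5) A 317 xy [0.6347 0.3188] rectxy [0.6344 0.3186] axis 69.0 len [0.049 0.065]
lemon px [189.4 180.9] rect (189.5, 181.0) A 321 xy [0.6347 0.2352] rectxy [0.6343 0.2348] axis 114.0 len [0.05  0.065]
lemon px [175.4 206. ] rect (175.5, 206.0) A 325 xy [0.565 0.274] rectxy [0.565  0.2736] axis 49.0 len [0.05  0.065]
lime px [251.5 167.8] rect (251.5, 168.0) A 145 xy [0.6696 0.0619] rectxy [0.669 0.062] axis 76.0 len [0.037 0.04 ]
lime px [318.2 177.9] rect (318.0, 178.0) A 178 xy [ 0.6374 -0.124 ] rectxy [ 0.6373 -0.1235] axis -153.0 len [0.041 0.044]
```

View pics/s32z.png

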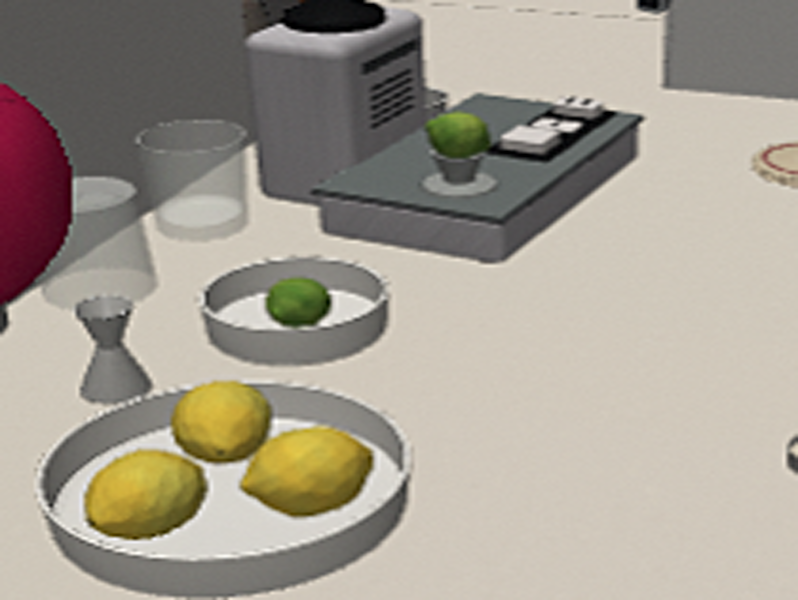

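The picture shows the stop key raised at (530,138), the slow key flush at (556,124) and the fast key raised at (580,107). The lime is seated in the cup at (458,135), the other lime is in the small dish, and all three lemons are in the large one. Handing in.

```bash
python3 -c "
from h import *
print(ticket.close_job())"
```

```text
the job is handed in; nothing more can be done
None
```

I did every step in the required order and handed the job in at about 52 s of the 200 s; the hand-in gave no verdict.

- **Done:** I pressed the stop key first. I lowered a lime into the cup and held it there before letting go. The other lime went into the small dish and all three lemons into the large one. Last, I pressed the slow key to its stop.
- **Lime knocked out of the cup:** while I was placing the first lemon, the lime left the cup and came to rest against the tower. The robot was not near it. After the lemons were done I picked it up, set it back in the cup, held it settled and released it.
- **Last checks (side and top pictures):**
  - The stop and fast keys are up and the slow key is flush.
  - The cup lime is within about 1 mm of the cup axis in the top view.
  - The other lime is about 1 mm from the small dish's centre.
  - The lemons are about 42 to 51 mm from the large dish's centre, against a limit of 75 mm.
  - The gripper was clear of everything at TCP height 0.19 m, with a wrist force under 1 N. The jigger and coasters stand where they were.
- **Disagreements:** the two cameras differed by 2 to 3 mm, about the calibration's accuracy. The tool had picked up a tilt of several degrees, so I pressed the closed fingers on the worktop to change it before fetching the knocked lime. It stayed tilted about 6 to 7 degrees the other way to the end, with no visible effect on the result.

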